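# Fetch the trial-mass block from behind the jar and the oil bottle

## Robot

A 6-joint arm with a two-finger parallel gripper is mounted at the origin on a cart in front of the work surface, level with it; the furniture and walls round the work are solid. World frame = base frame: x ahead of the robot, y to its left, z up, the work surface at z = 0. Lengths are in m, angles in rad, forces in N, time in s.
With the tool pointing down it reaches from about 0.25 to 0.775 m from the base axis. Payload 4 kg.
Tool frame: the origin (TCP) lies at the very end of the fingers, on their centre line; the grasp point (between the pads) lies 19 mm behind it; y points along the fingers, x is the direction in which the jaws open and shut, and the axes are right-handed (so a half turn about y gives the same grasp; the last joint's range is limited). The gripper opens to 94 mm and grips with 3 to 60 N. Pads are 16 mm wide; open, the fingers measure 119 mm over their backs; the gripper's body (75 mm by 177 mm) begins 78 mm behind the grasp point.
Start: joints at [1.146, 0.087, 1.371, -0, 1.684, -0.103], TCP at [0.174, 0.522, 0.206] pointing down, gripper open.
Joint ranges: [-3.1, 3.1], [-0.76, 2.03], [0.27, 2.55], [-1.08, 4.22], [0.17, 2.65], [-2.57, 2.57]. Speed limits (rad/s): [2.79, 2.79, 3.14, 3.14, 3.14, 3.14].

## Interface

Orientations are given as [roll, pitch, yaw] about the fixed x, y, z axes, in that order (R = Rz(yaw) Ry(pitch) Rx(roll)).
In Python, from bench import robot gives the robot as it stands.
- The arm moves only by the shell command python3 -m handwheel 'ROWS' [OPENING]. ROWS is JSON, a list of rows, each an object with "delta_pos": the shift along the tool's x, y, z in mm, a list of three; "yaw": the turn about the tool's y in rad. A call has 1 to 12 rows; each row is the pose to reach, as a shift and turn from the pose commanded when the call began, along the tool's axes at that moment; what a row does not reach only later rows make up. A row lasts 1/10 s, in which the tool goes at most 50 mm and 8.59 degrees, less where a joint would pass 70% of its speed; a pose out of reach is approached as far as the arm can. A call with a gripper value outside its range is refused whole. OPENING is the closure in counts, from 0 (fully open) to 255 (shut), set as the call begins (- or left out, the last holds). The fingers move at their own pace and stop on an object; the grip force is fixed at half the most. Time passes only in rows, so rows that repeat a pose let the fingers close. It gives the time, the measured TCP pose, the force and the opening at its end, in the units of the state.
- robot.get_obs(): the state, without advancing time (a new reading comes with each control period).
- robot.snapshot(name): name is "side" or "top"; returns a dict with "image" (480x640x3 uint8, red, green, blue), "fx", "fy", "cx", "cy" (pixels), "rvec" (rotation vector, rad) and "tvec" (3), from world to camera coordinates, as OpenCV has them. Camera axes: x right, y down, z forward; pixel columns grow to the right and rows downward; lengths in m; the calibration is good to about 2 mm. A picture is of the moment at which its call begins. There is no depth.
- robot.close_job(): hands the job in, once; it reports no verdict.
The state is a dict: "time": time; "joint_positions": joint angles; "qvel": joint speeds; "joint_torque": joint torques, N m; "tool_pos": TCP position; "ee_rot": TCP orientation; "wrist_force": force on the tool from outside, world axes, zero at the start; "wrist_torque": the same for the moment, N m; "width": finger opening in m.
Only numpy, scipy, OpenCV 4.12 (cv2) and the standard library are available. Lean on these libraries where they do the work, as an engineer would, in place of code of your own. Each camera call takes 0.05 s, during which the arm holds its last target.

## Task

The aluminium block with the trial masses is needed, but the screw jar and the oil bottle stand in front of it on the plywood board. Stand both of them upright on the blue mat first, then lay the block flat, right way up and lengthways in the middle of the green tray, and only then put the jar and the bottle back on the board, each exactly where it stood at the start. Never tip the jar or the bottle over, and leave the eraser and the eye-bolt clip where they are.

Things in the scene. Friction and masses are not known exactly. Their poses are not given: they have to be found in the camera images.
- board: plywood board, 246 x 176 mm, 16 mm thick, fixed, flat on the white table; origin at the centre of its underside, x along its long side, away from the robot. The jar and the bottle stand side by side near its front (-x) end, about 33 mm in from that edge and 74 mm apart along the board's y, either one on either side; the block lies about 50 mm behind them (+x). An eraser and a small putty dish also stand on it, farther back
- jar: screw jar: clear round jar with a grey cap, 49 mm across, 58 mm high, about 0.12 kg; origin at the centre of its underside, z up. Rests on the board (its underside is 16 mm above the table)
- bottle: oil bottle: round yellow bottle, body 38 mm across and straight up to about 60 mm, with a red nozzle, 104 mm high in all, about 0.12 kg; origin at the centre of its underside, z up. Rests on the board
- block: trial-mass block: aluminium bar 32 mm (x) by 56 mm (y) by 16 mm high, with three brass studs of 9 mm diameter in a row along its y on top, reaching 27 mm; about 0.11 kg; origin at the centre of its underside, z up. Lies on the board behind the jar and the bottle, its long side roughly across the board
- mat: blue mat, flat, fixed, 95 mm (x) by 155 mm (y), 3 mm thick, with a white outline on it; origin at the centre of its underside. Side area for the jar and the bottle: there is room for both, one behind the other along its y
- tray: green shallow tray, open on top, fixed, 100 mm (x) by 110 mm (y) outside, walls 4 mm thick, rim 9 mm above the table, inner floor 4 mm above the table; origin at the centre of its underside. The block's long side (y) shall lie along the tray's long side (y), either way round
- eraser: bystander: eraser in a green sleeve, 21 x 42 x 13 mm, lying on the board behind the block; origin at the centre of its underside. To be left alone
- clip: bystander: eye bolt in a zinc cable clip, 20 x 30 mm, 47 mm high, standing on the table near the board; origin at the centre of its underside. To be left alone
Things that resemble listed ones, but are neither listed nor needed, are in the scene too. There is more than one size of the block; the job needs the smaller. What is shaped like the bottle but black is not meant.

How it is judged:
By the outcome, as a careful person would: the job done as asked, in the order asked, and still so for the second after the job is handed in, with the robot touching nothing.
It also fails if it takes over 118 s, if anything falls off the work surface, if the arm or the gripper's body presses on something with over 40 N, if the wrist force passes 120 N, or if a joint passes its speed limit or range.

## Working session

There is one attempt and no reset: what is moved stays moved. The work goes in short steps, Python scripts to look and compute and a shell command to move; the robot and the scene stay as the last step left them, time stands still between calls to the robot, and variables do not carry over. Pictures are saved under pics/ and viewed, and the job is handed in when it is done.

```bash
ls; mkdir -p pics
python3 - <<'E'
from bench import robot
import cv2
o=robot.get_obs()
for k,v in o.items(): print(k,v)
for n in("side","top"):
    s=robot.snapshot(n); cv2.imwrite(f"pics/{n}0.png",cv2.cvtColor(s["image"],cv2.COLOR_RGB2BGR))
    print({k:s[k] for k in s if k!="image"})
E
```

```text
pics
time 0.0
joint_positions [ 1.14589367e+00  8.79189436e-02  1.37229041e+00 -3.27525345e-05
  1.68360046e+00 -1.03099502e-01]
qvel [-0.00194561 -0.00136893 -0.00022811  0.00084308  0.0003394   0.00122028]
joint_torque [ 1.88344333e-03 -3.40193582e+01 -3.02421927e+01  7.19947717e-02
  3.31548590e-02 -1.75135842e-04]
tool_pos [0.17373137 0.52123929 0.20430556]
ee_rot [-1.57060052  0.00220873  1.24898974]
wrist_force [ 0.13439564 -0.17280669 -0.27990384]
wrist_torque [ 0.01926241 -0.00591289 -0.00072596]
width 0.09446876075859638
{'fx': 467.274315550019, 'fy': 467.274315550019, 'cx': 313.2860627388068, 'cy': 240.8011789852304, 'rvec': array([ 0.44825305, -2.69277626,  1.24069539]), 'tvec': array([0.49619836, 0.11053323, 0.86822921])}
{'fx': 493.8014867096656, 'fy': 493.8014867096656, 'cx': 313.7909700167548, 'cy': 239.41675447856542, 'rvec': array([ 2.0990552 , -2.12765588,  0.15889412]), 'tvec': array([0.05673005, 0.50287148, 1.16770597])}
```

View pics/side0.png

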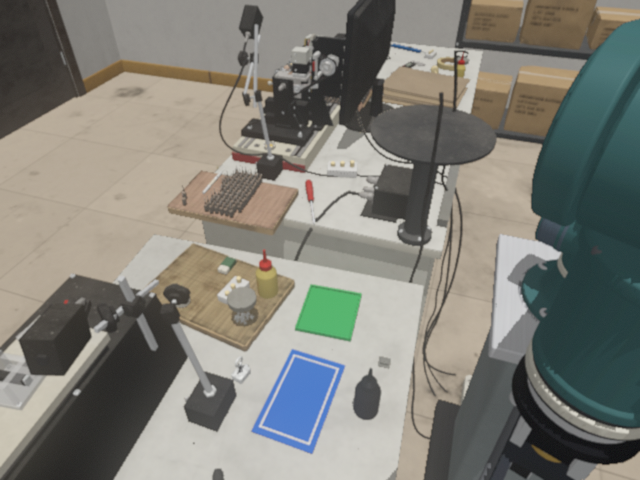

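View pics/top0.png

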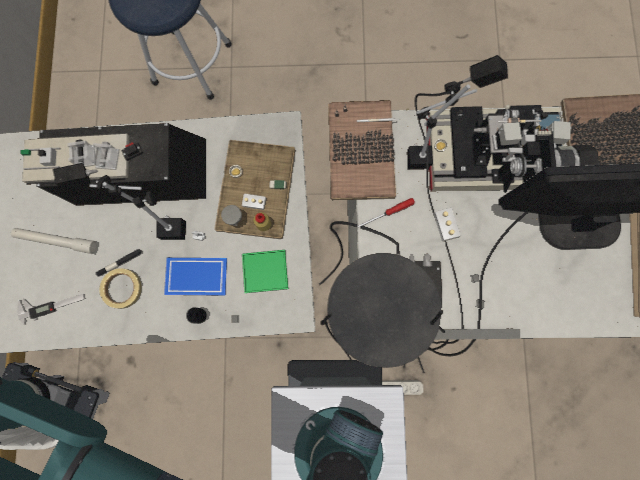

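```bash
cat > h.py <<'E'
from bench import robot
import cv2, numpy as np
def snap(n,save=None):
    s=robot.snapshot(n)
    if save: cv2.imwrite(f"pics/{save}.png",cv2.cvtColor(s["image"],cv2.COLOR_RGB2BGR))
    return s
def crop(s,name,u0,v0,u1,v1,k):
    im=cv2.cvtColor(s["image"],cv2.COLOR_RGB2BGR)[v0:v1,u0:u1]
    im=cv2.resize(im,None,fx=k,fy=k,interpolation=cv2.INTER_CUBIC)
    for u in range((u0//10+1)*10,u1,10):
        cv2.line(im,((u-u0)*k,0),((u-u0)*k,6 if u%20 else 10),(0,0,255),1)
        if u%20==0: cv2.putText(im,str(u),((u-u0)*k-10,20),0,.35,(0,0,255),1)
    for v in range((v0//10+1)*10,v1,10):
        cv2.line(im,(0,(v-v0)*k),(6 if v%20 else 10,(v-v0)*k),(0,0,255),1)
        if v%20==0: cv2.putText(im,str(v),(10,(v-v0)*k+4),0,.35,(0,0,255),1)
    cv2.imwrite(f"pics/{name}.png",im)
def K(s): return np.array([[s["fx"],0,s["cx"]],[0,s["fy"],s["cy"]],[0,0,1.]])
def toworld(s,uv,z):
    R=cv2.Rodrigues(s["rvec"])[0]; C=-R.T@s["tvec"]
    out=[]
    for u,v in np.atleast_2d(uv):
        d=R.T@np.array([(u-s["cx"])/s["fx"],(v-s["cy"])/s["fy"],1]); t=(z-C[2])/d[2]; out.append(C+t*d)
    return np.array(out)
def proj(s,P):
    return cv2.projectPoints(np.atleast_2d(np.array(P,float)),s["rvec"],s["tvec"],K(s),None)[0][:,0]
E
python3 - <<'E'
from h import *
t=snap("top"); s=snap("side")
crop(t,"t1",150,130,310,250,5); crop(t,"t2",150,230,310,345,5)
crop(s,"s1",150,230,310,350,5); crop(s,"s2",220,270,400,460,3)
E
```

```text
(no output)
```

View pics/t1.png

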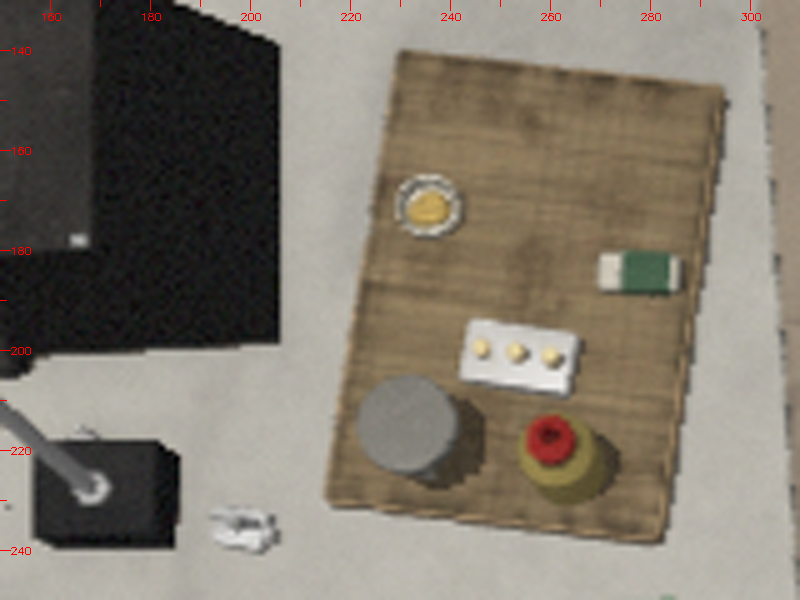

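View pics/t2.png

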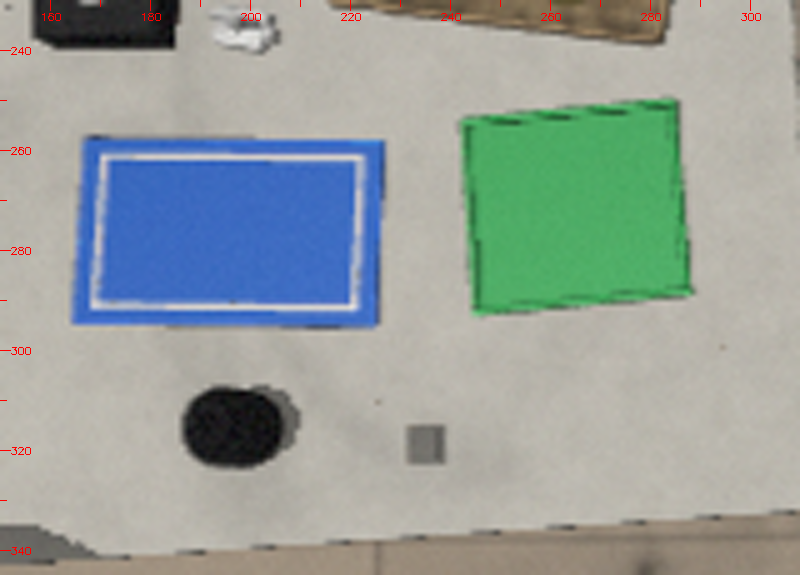

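View pics/s1.png

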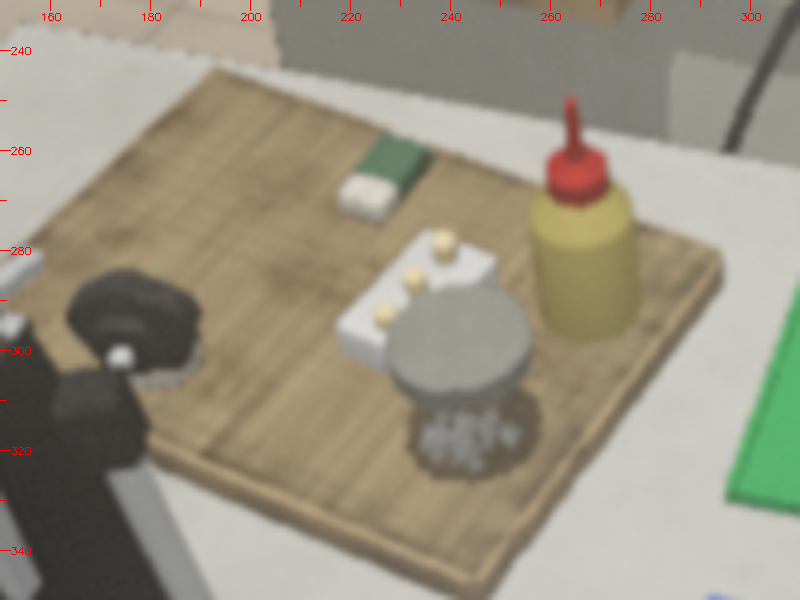

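View pics/s2.png

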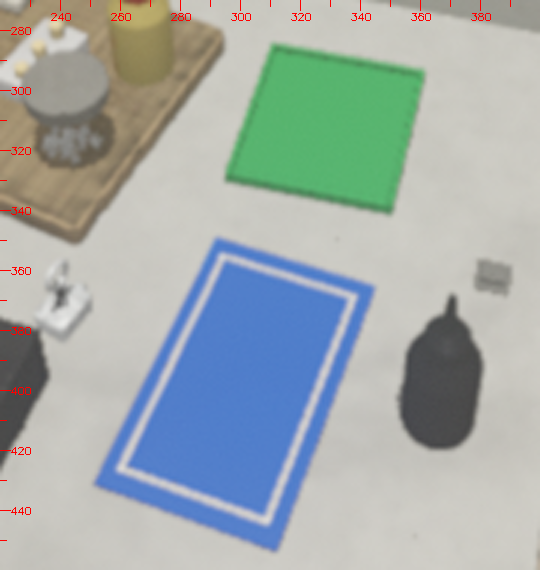

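Run:
```python
from h import *
np.set_printoptions(precision=4,suppress=True)
t=snap("top"); s=snap("side")
def show(n,S,uv,z): print(n,toworld(S,uv,z)[:,:2].tolist() if 0 else np.round(toworld(S,uv,z)[:,:2]*1000,1).tolist())
b=[(229.8,140.2),(294.3,147.5),(282,238.2),(215.5,230.5)]
show("board top",t,b,.016)
show("board side (near, right, far) ",s,[(245,344.5),(294,281),(193,243.5)],.016)
show("jar top",t,[(231.5,214.5)],.074); show("jar side cap",s,[(242,298)],.074)
show("bottle tip top",t,[(260.5,217.5)],.119);show("bottle tip side",s,[(264.3,250)],.120)
show("bottle body top",t,[(263,222)],.075)
show("blk studs top",t,[(246,199.5),(253,200),(260,201)],.043)
show("blk studs side",s,[(227,291),(233,284),(238.5,276.5)],.043)
show("blk top corners",t,[(244,193.5),(265.8,197),(264.5,209),(242,206)],.016+.016)
show("mat t",t,[(167,257.5),(227,258),(225.5,295),(164.5,294.5)],.003)
show("mat s",s,[(292,349.5),(345,366),(312,453),(251.5,431)],.003)
show("tray t",t,[(242.5,253.8),(285.5,250),(288.2,288.5),(245,293)],.009)
show("tray s",s,[(311,284.5),(361.5,294),(350.5,340.5),(295,329)],.009)
show("clip",t,[(199,236)],.02); show("black",t,[(195,315)],.05);show("eraser",t,[(278,184)],.029)
show("magbase",t,[(156,218),(185,222),(185,239),(157,239)],.03)
show("blackbox",t,[(206,198),(205,140)],.1)
```

```text
board top [[778.0, 269.0], [754.0, 99.1], [513.5, 131.1], [536.3, 300.8]]
board side (near, right, far)  [[540.3, 303.0], [515.7, 138.8], [753.6, 104.3]]
jar top [[563.5, 249.0]]
jar side cap [[561.4, 256.5]]
bottle tip top [[544.4, 171.7]]
bottle tip side [[550.6, 180.6]]
bottle body top [[543.3, 171.7]]
blk studs top [[608.9, 219.3], [607.3, 201.7], [604.4, 184.0]]
blk studs side [[609.5, 225.1], [607.2, 206.0], [606.2, 185.4]]
blk top corners [[627.7, 226.5], [617.5, 170.9], [586.3, 174.0], [595.1, 231.1]]
mat t [[470.7, 426.8], [467.0, 272.6], [373.3, 274.4], [376.5, 429.1]]
mat s [[466.6, 278.3], [373.5, 280.9], [377.6, 432.3], [470.9, 430.5]]
tray t [[476.3, 232.1], [484.3, 122.9], [387.0, 116.2], [377.2, 224.3]]
tray s [[484.4, 130.7], [387.1, 123.7], [377.8, 233.3], [475.3, 240.6]]
clip [[521.9, 341.6]]
black [[323.1, 337.2]]
eraser [[652.0, 140.2]]
magbase [[568.4, 450.4], [556.7, 375.7], [512.9, 374.2], [514.1, 445.3]]
blackbox [[599.1, 306.2], [746.2, 312.8]]
```

```bash
cat >> h.py <<'E'
from scipy.optimize import least_squares
def quad(S,mask):
    c=max(cv2.findContours(mask.astype(np.uint8),cv2.RETR_EXTERNAL,cv2.CHAIN_APPROX_NONE)[0],key=cv2.contourArea)
    return c[:,0,:].astype(float)
def fitrect(S,mask,L,W,z,p0):
    """fit rectangle pose to mask by comparing antialiased filled area"""
    m=mask.astype(np.float32); 
    def render(p):
        x,y,a=p; R=np.array([[np.cos(a),-np.sin(a)],[np.sin(a),np.cos(a)]])
        c=np.array([[1,1],[1,-1],[-1,-1],[-1,1]])*[L/2,W/2]@R.T+[x,y]
        uv=proj(S,np.c_[c,np.full(4,z)])
        k=8; im=np.zeros(m.shape,np.uint8); 
        cv2.fillPoly(im,[np.round(uv*2**k).astype(np.int32)],255,cv2.LINE_AA,k)
        return im/255.
    from scipy.optimize import minimize
    f=lambda q:np.abs(cv2.GaussianBlur(render(np.array(p0)+np.array(q)*[.004,.004,.03]),(0,0),1.5)-cv2.GaussianBlur(m,(0,0),1.5)).sum()
    r=minimize(f,[0.,0,0],method="Nelder-Mead",options=dict(xatol=.01,fatol=.01,initial_simplex=[[0,0,0],[1,0,0],[0,1,0],[0,0,1]]))
    return np.array(p0)+r.x*[.004,.004,.03],r.fun,m.sum()
E
python3 - <<'E'
from h import *
np.set_printoptions(precision=4,suppress=True)
for n in("top","side"):
    S=snap(n); im=S["image"].astype(int); r,g,b=im[...,0],im[...,1],im[...,2]
    blue=((b>r+50)&(b>g+20)).astype(np.uint8)
    lab=cv2.connectedComponentsWithStats(blue)
    i=1+np.argmax(lab[2][1:,4]); bl=lab[1]==i
    c=quad(S,bl); blm=np.zeros(bl.shape,np.uint8); cv2.fillPoly(blm,[c.astype(int)],1)
    print(n,"mat",fitrect(S,blm,.095,.155,.003,(.42,.352,-.02)))
    gr=((g>r+40)&(g>b+30)).astype(np.uint8); lab=cv2.connectedComponentsWithStats(gr); i=1+np.argmax(lab[2][1:,4])
    c=quad(S,lab[1]==i); gm=np.zeros(bl.shape,np.uint8); cv2.fillPoly(gm,[c.astype(int)],1)
    print(n,"tray",fitrect(S,gm,.1,.11,.009,(.43,.178,.08)))
T=snap("top");Sd=snap("side")
for z in(0,.2,.3,.4,.5): print(z,toworld(T,[(385,310)],z)[0],toworld(Sd,[(432,133)],z)[0],toworld(Sd,[(415,238)],z)[0])
E
```

```text
top mat (array([ 0.4239,  0.3513, -0.0229]), np.float64(923.5960951972472), np.float32(1455.0))
top tray (array([0.4323, 0.1764, 0.0972]), np.float64(105.79518137872432), np.float32(1721.0))
side mat (array([ 0.4337,  0.3395, -0.0232]), np.float64(2048.7624751240946), np.float32(3507.0))
side tray (array([0.4327, 0.1814, 0.0501]), np.float64(116.10911684799692), np.float32(2623.0))
0 [ 0.3314 -0.1233  0.    ] [ 0.3548 -0.5733  0.    ] [ 0.321  -0.0809 -0.    ]
0.2 [ 0.3241 -0.101   0.2   ] [ 0.3299 -0.1763  0.2   ] [0.3065 0.1646 0.2   ]
0.3 [ 0.3204 -0.0899  0.3   ] [0.3175 0.0222 0.3   ] [0.2993 0.2874 0.3   ]
0.4 [ 0.3167 -0.0787  0.4   ] [0.3051 0.2207 0.4   ] [0.2921 0.4102 0.4   ]
0.5 [ 0.3131 -0.0675  0.5   ] [0.2927 0.4193 0.5   ] [0.2849 0.5329 0.5   ]
```

```bash
cat > go.py <<'E'
# usage: go.py x y z yaw  (mm, rad) -> tool-frame deltas from the present (measured) pose
import sys; from h import *
from scipy.spatial.transform import Rotation as Ro
o=robot.get_obs(); R=Ro.from_euler("xyz",o["ee_rot"]).as_matrix()
x,y,z,yaw=map(float,sys.argv[1:5]); p=o["tool_pos"]*1000
d=R.T@(np.array([x,y,z])-p); print("t",round(o["time"],2),"pose",p.round(1),"rpy",o["ee_rot"].round(3),"delta",d.round(1),"yaw",round(-(yaw-o["ee_rot"][2]),3),"F",o["wrist_force"].round(1),"w",round(o["width"]*1000,1))
E
python3 go.py 450 250 150 -0.132
```

```text
t 0.5 pose [173.9 521.8 205.5] rpy [-1.571 -0.     1.249] delta [-170.5   55.5 -347.8] yaw 1.381 F [-0.1 -0.6 -0.2] w 93.9
```

```bash
python3 -m handwheel '[{"delta_pos":[-170.5,56,-348],"yaw":1.381},{"delta_pos":[-170.5,56,-348],"yaw":1.381},{"delta_pos":[-170.5,56,-348],"yaw":1.381},{"delta_pos":[-170.5,56,-348],"yaw":1.381},{"delta_pos":[-170.5,56,-348],"yaw":1.381},{"delta_pos":[-170.5,56,-348],"yaw":1.381},{"delta_pos":[-170.5,56,-348],"yaw":1.381},{"delta_pos":[-170.5,56,-348],"yaw":1.381},{"delta_pos":[-170.5,56,-348],"yaw":1.381},{"delta_pos":[-170.5,56,-348],"yaw":1.381},{"delta_pos":[-170.5,56,-348],"yaw":1.381},{"delta_pos":[-170.5,56,-348],"yaw":1.381}]' 79
python3 - <<'E'
from h import *
np.set_printoptions(precision=4,suppress=True)
for i in range(4):
    o=robot.get_obs(); print(o["tool_pos"],o["ee_rot"],o["width"])
    S=snap("top" if i%2 else "side", ["side1","top1",None,None][i])
    if i<2: crop(S,["s3","t3"][i],*[(190,200,390,340),(180,170,340,290)][i],4 if i==0 else 5)
E
```

```text
time: 1.7
tool_pos: [0.4502, 0.25, 0.1496]
ee_rot: [-1.571, -0.0, -0.131]
wrist_force: [0.4, 0.6, -0.0]
width: 0.0649
[0.4502 0.25   0.1496] [-1.5706 -0.0001 -0.1311] 0.06488020155612871
[0.4501 0.2502 0.1496] [-1.5706 -0.0002 -0.1308] 0.06440530956751452
[0.45   0.2503 0.1496] [-1.5706 -0.0003 -0.1308] 0.06481974203885199
[0.45   0.2503 0.1496] [-1.5706 -0.0002 -0.1308] 0.064892810708996
```

View pics/side1.png

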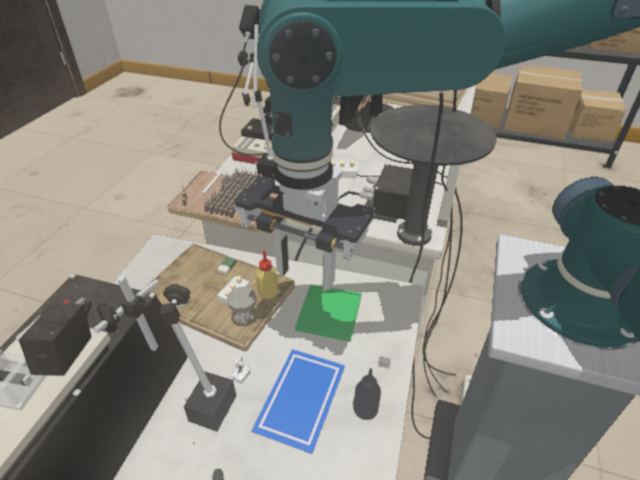

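View pics/top1.png

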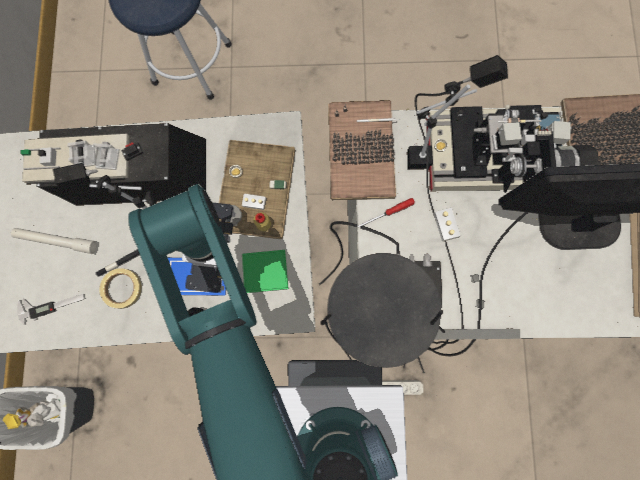

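Run:
```python
from h import *
S=snap("side"); o=robot.get_obs()
from scipy.spatial.transform import Rotation as Ro
R=Ro.from_euler("xyz",o["ee_rot"]).as_matrix(); w=o["width"]/2
pts=[]
for sx in(-w,w,-w-.0125,w+.0125):
    for sz in(-.008,.008): pts.append(o["tool_pos"]+R@[sx,0,sz])
uv=proj(S,pts); print(uv.round(1).tolist())
crop(S,"s4",230,200,370,305,5)
im=cv2.imread("pics/s4.png")
for u,v in uv: cv2.circle(im,(int((u+.5-230)*5),int((v+.5-200)*5)),2,(0,255,255),-1)
cv2.imwrite("pics/s4.png",im)
```

```text
[[327.4, 282.0], [322.7, 289.0], [289.3, 268.7], [284.2, 275.2], [335.0, 284.7], [330.4, 291.8], [282.2, 266.2], [277.1, 272.7]]
```

View pics/s4.png

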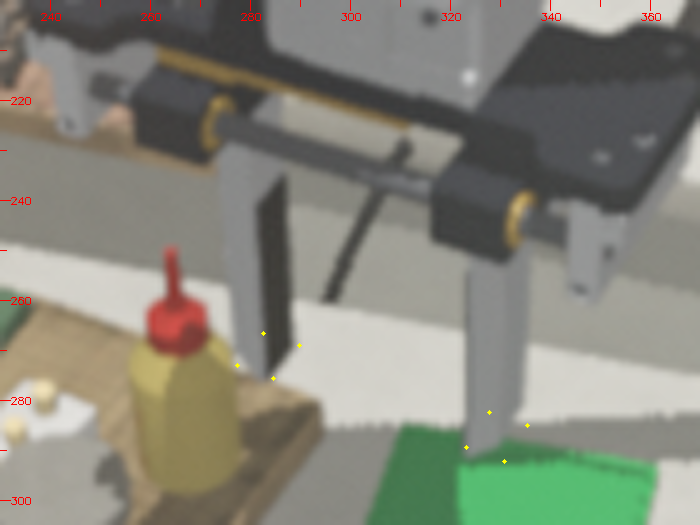

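Run:
```python
from h import *
S=snap("side"); o=robot.get_obs()
print("cams",[(-cv2.Rodrigues(q["rvec"])[0].T@q["tvec"]).round(3) for q in(S,)])
from scipy.spatial.transform import Rotation as Ro
R=Ro.from_euler("xyz",o["ee_rot"]).as_matrix(); w=o["width"]/2
pts=[o["tool_pos"]+R@[sx,0,sz] for sx in(-w,w,-w-.0125,w+.0125) for sz in(-.008,.008)]
uv=proj(S,pts)
ims=[]
for n,(u0,v0) in enumerate([(265,255),(312,272)]):
    im=cv2.cvtColor(S["image"],cv2.COLOR_RGB2BGR)[v0:v0+25,u0:u0+30]
    im=cv2.resize(im,None,fx=13,fy=13,interpolation=cv2.INTER_NEAREST)
    for u,v in uv: cv2.circle(im,(int((u+.5-u0)*13),int((v+.5-v0)*13)),2,(0,255,255),-1)
    ims.append(im)
cv2.imwrite("pics/s5.png",np.hstack(ims))
```

```text
cams [array([0.274, 0.717, 0.65 ])]
```

View pics/s5.png

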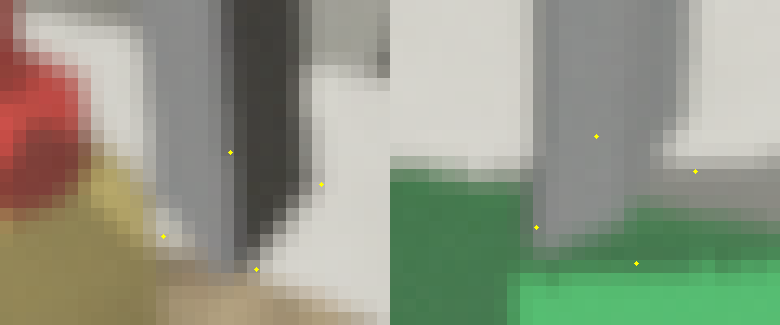

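```bash
python3 -m handwheel '[{"delta_pos":[50,0,8],"yaw":0},{"delta_pos":[95,0,15],"yaw":0},{"delta_pos":[111,10,17],"yaw":0},{"delta_pos":[111,45,17],"yaw":0},{"delta_pos":[111,55,17],"yaw":0},{"delta_pos":[111,55,17],"yaw":0}]'
cat > ov.py <<'E'
# overlay finger tips (yellow) and cylinders (x,y,r,z0,z1) on a side crop
import sys; from h import *
from scipy.spatial.transform import Rotation as Ro
def ov(name,box,k,cyl=[],cam="side"):
    S=snap(cam); o=robot.get_obs(); R=Ro.from_euler("xyz",o["ee_rot"]).as_matrix(); w=o["width"]/2
    crop(S,name,*box,k); im=cv2.imread(f"pics/{name}.png")
    P=lambda q:[tuple(int(c) for c in ((a+.5-np.array(box[:2]))*k)) for a in proj(S,q)]
    for c in P([o["tool_pos"]+R@[sx,0,sz] for sx in(-w,w) for sz in(-.008,.008)]): cv2.circle(im,c,2,(0,255,255),-1)
    th=np.linspace(0,2*np.pi,60)
    for x,y,r,z0,z1 in cyl:
        for z in(z0,z1):
            for c in P(np.c_[x+r*np.cos(th),y+r*np.sin(th),np.full(60,z)]): cv2.circle(im,c,1,(255,0,255),-1)
    cv2.imwrite(f"pics/{name}.png",im); print(o["time"],o["tool_pos"].round(4),o["width"])
E
python3 - <<'E'
from ov import *
ov("s6",(190,200,330,340),5,[(.5625,.252,.0245,.016,.074)])
E
```

```text
time: 2.6
tool_pos: [0.5605, 0.2518, 0.0917]
ee_rot: [-1.573, 0.005, -0.132]
wrist_force: [0.2, -0.1, 0.4]
width: 0.0651
2.65 [0.5615 0.2522 0.0939] 0.0647133198655046
```

View pics/s6.png

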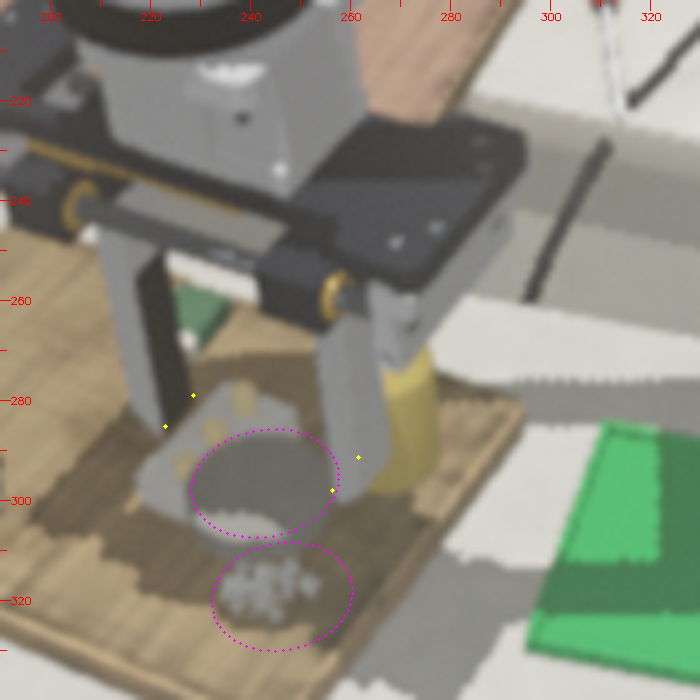

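```bash
python3 -m handwheel '[{"delta_pos":[0.5,0,-2],"yaw":0},{"delta_pos":[0.5,25,-2],"yaw":0},{"delta_pos":[0.5,45,-2],"yaw":0},{"delta_pos":[0.5,53,-2],"yaw":0},{"delta_pos":[0.5,53,-2],"yaw":0},{"delta_pos":[0.5,53,-2],"yaw":0}]'
python3 - <<'E'
from ov import *
ov("s7",(190,200,330,340),5,[(.5625,.252,.0245,.016,.074)])
print(robot.get_obs()["wrist_force"])
E
```

```text
time: 3.25
tool_pos: [0.5636, 0.2505, 0.0433]
ee_rot: [-1.569, -0.002, -0.132]
wrist_force: [0.2, 0.1, 0.4]
width: 0.0649
3.3 [0.5638 0.2506 0.0435] 0.06496263527609805
[ 0.04041101 -0.68500753  0.51180791]
```

View pics/s7.png

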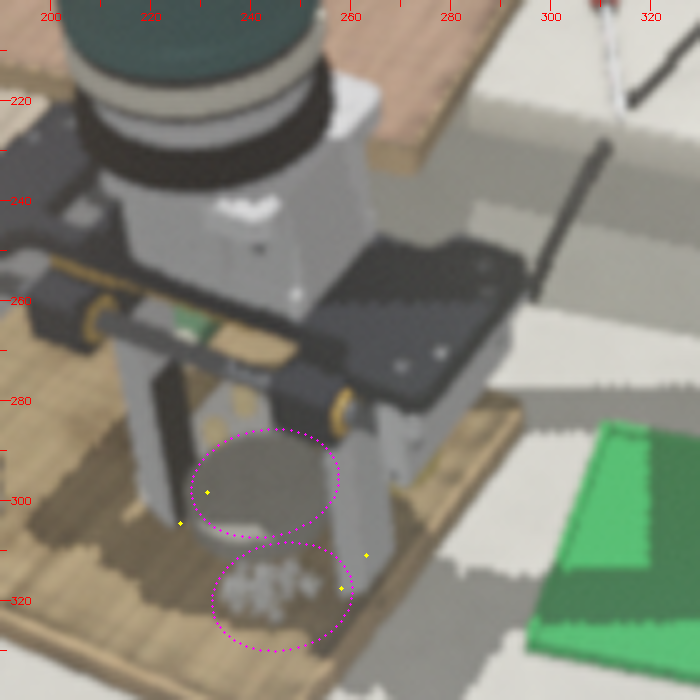

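```bash
python3 -m handwheel '[{"delta_pos":[0,0,0],"yaw":0},{"delta_pos":[0,0,0],"yaw":0},{"delta_pos":[0,0,0],"yaw":0},{"delta_pos":[0,0,0],"yaw":0},{"delta_pos":[0,0,0],"yaw":0},{"delta_pos":[0,0,0],"yaw":0}]' 255
python3 - <<'E'
from ov import *
ov("s8",(190,200,330,340),5,[(.5625,.252,.0245,.016,.074)])
for i in range(3):
    snap("side"); o=robot.get_obs(); print(o["tool_pos"],o["ee_rot"][2],o["wrist_force"],o["joint_positions"])
E
```

```text
time: 3.9
tool_pos: [0.5636, 0.2503, 0.0426]
ee_rot: [-1.57, -0.002, -0.132]
wrist_force: [1.1, -0.7, 3.9]
width: 0.0485
3.95 [0.5636 0.2503 0.0426] 0.048692997528287145
[0.56363508 0.25032242 0.0426083 ] -0.13208922472968976 [ 1.58947515 -0.83567902  5.15800625] [ 3.26160349e-01  3.14029712e-01  1.43222797e+00 -1.96968692e-04
  1.39281283e+00  4.58283096e-01]
[0.56362066 0.25031711 0.04258951] -0.13203798602776062 [1.66768917 0.62482772 6.23194554] [ 3.26169507e-01  3.14025074e-01  1.43227355e+00 -2.14441253e-04
  1.39278678e+00  4.58244123e-01]
[0.56362207 0.25030966 0.04258135] -0.13207399950228482 [0.83603998 0.09405879 5.51631743] [ 3.26151694e-01  3.14046382e-01  1.43226315e+00 -2.04519248e-04
  1.39280191e+00  4.58260594e-01]
```

View pics/s8.png

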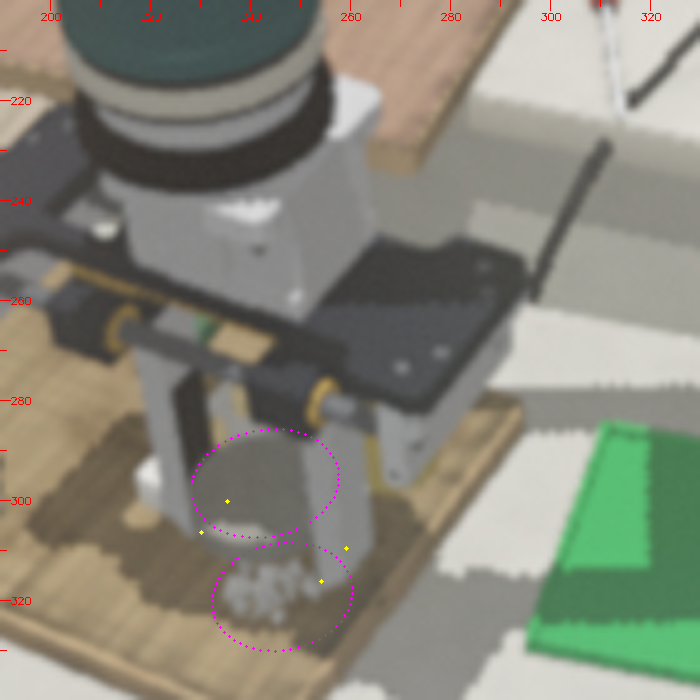

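```bash
python3 -m handwheel '[{"delta_pos":[0,-15,0],"yaw":0},{"delta_pos":[0,-45,0],"yaw":0},{"delta_pos":[0,-75,0],"yaw":0},{"delta_pos":[-15,-90,11],"yaw":0},{"delta_pos":[-45,-90,34],"yaw":0},{"delta_pos":[-75,-90,57],"yaw":0},{"delta_pos":[-105,-90,79],"yaw":0},{"delta_pos":[-135,-90,102],"yaw":0},{"delta_pos":[-152,-90,115],"yaw":0},{"delta_pos":[-157.5,-90,119],"yaw":0},{"delta_pos":[-157.5,-80,119],"yaw":0},{"delta_pos":[-157.5,-60,119],"yaw":0}]'
python3 - <<'E'
from ov import *
ov("s9",(200,200,400,460),3,[(.423,.389,.0245,.003,.061),(.423,.315,.019,.003,.063)])
E
```

```text
time: 5.3
tool_pos: [0.4232, 0.3891, 0.1022]
ee_rot: [-1.569, -0.003, -0.132]
wrist_force: [0.3, 0.4, -2.3]
width: 0.0482
5.35 [0.421  0.3869 0.0967] 0.04866693330314246
```

View pics/s9.png

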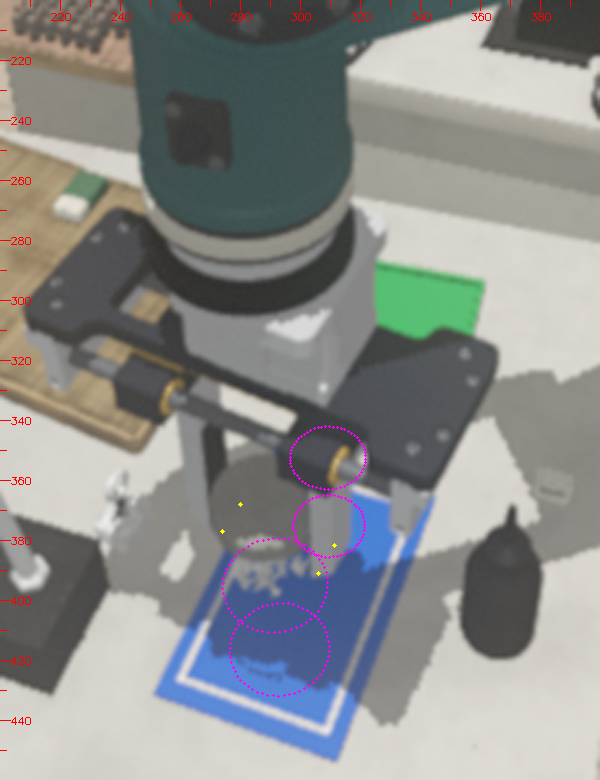

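```bash
python3 -m handwheel '[{"delta_pos":[0,25,0],"yaw":0},{"delta_pos":[0,50,0],"yaw":0},{"delta_pos":[0,64,0],"yaw":0},{"delta_pos":[0,69,0],"yaw":0},{"delta_pos":[0,71,0],"yaw":0},{"delta_pos":[0,72,0],"yaw":0},{"delta_pos":[0,72,0],"yaw":0},{"delta_pos":[0,72,0],"yaw":0}]'
python3 go.py 423 389 29.5 -0.132
```

```text
time: 6.15
tool_pos: [0.4228, 0.3894, 0.0306]
ee_rot: [-1.569, -0.001, -0.132]
wrist_force: [0.5, 0.2, -2.4]
width: 0.0485
t 6.15 pose [422.8 389.4  30.6] rpy [-1.569e+00 -1.000e-03 -1.320e-01] delta [ 0.2  1.1 -0.3] yaw 0.0 F [ 0.5  0.2 -2.4] w 48.5
```

```bash
python3 -m handwheel '[{"delta_pos":[0,1,0],"yaw":0},{"delta_pos":[0,1.3,0],"yaw":0},{"delta_pos":[0,1.3,0],"yaw":0}]'
python3 -m handwheel '[{"delta_pos":[0,0,0],"yaw":0},{"delta_pos":[0,0,0],"yaw":0},{"delta_pos":[0,0,0],"yaw":0},{"delta_pos":[0,0,0],"yaw":0}]' 79
python3 go.py 423 389 29.5 -0.132
```

```text
time: 6.45
tool_pos: [0.4228, 0.3894, 0.0296]
ee_rot: [-1.569, -0.001, -0.132]
wrist_force: [-1.4, -0.5, 4.9]
width: 0.0484
time: 6.85
tool_pos: [0.422, 0.3887, 0.0277]
ee_rot: [-1.571, 0.001, -0.132]
wrist_force: [0.3, 1.0, -0.6]
width: 0.0647
t 6.85 pose [422.  388.7  27.7] rpy [-1.571e+00  1.000e-03 -1.320e-01] delta [ 0.9 -1.8  0.4] yaw -0.0 F [ 0.3  1.  -0.6] w 64.7
```

```bash
python3 -m handwheel '[{"delta_pos":[0,-15,0],"yaw":0},{"delta_pos":[0,-50,0],"yaw":0},{"delta_pos":[0,-90,0],"yaw":0},{"delta_pos":[0,-130,0],"yaw":0},{"delta_pos":[15,-140,-20],"yaw":-0.14},{"delta_pos":[40,-140,-52],"yaw":-0.28},{"delta_pos":[65,-140,-85],"yaw":-0.42},{"delta_pos":[90,-140,-117],"yaw":-0.56},{"delta_pos":[115,-140,-150],"yaw":-0.7},{"delta_pos":[140,-140,-180],"yaw":-0.84},{"delta_pos":[151,-140,-195.5],"yaw":-0.98},{"delta_pos":[151,-140,-195.5],"yaw":-1.12}]' 100
python3 -m handwheel '[{"delta_pos":[0,0,0],"yaw":-0.14},{"delta_pos":[0,0,0],"yaw":-0.28},{"delta_pos":[0,0,0],"yaw":-0.42},{"delta_pos":[0,0,0],"yaw":-0.451},{"delta_pos":[0,0,0],"yaw":-0.451}]'
python3 - <<'E'
from ov import *
ov("s10",(180,180,340,330),5,[(.546,.175,.019,.016,.076)])
S=snap("side","side2"); snap("top","top2"); crop(S,"s10b",220,300,400,460,4)
E
python3 go.py 546 175 150 1.439
```

```text
time: 8.05
tool_pos: [0.5477, 0.1724, 0.1693]
ee_rot: [-1.572, -0.0, 0.99]
wrist_force: [0.3, 0.4, -0.5]
width: 0.057
time: 8.55
tool_pos: [0.5464, 0.1752, 0.1694]
ee_rot: [-1.572, -0.001, 1.439]
wrist_force: [0.2, -0.5, 0.5]
width: 0.0565
8.6 [0.5464 0.1752 0.1692] 0.05726993374372059
t 8.7 pose [546.3 175.2 168.8] rpy [-1.572 -0.     1.438] delta [-0.3 18.8  0.3] yaw -0.001 F [-0.2  0.3  0.5] w 56.9
```

View pics/s10.png

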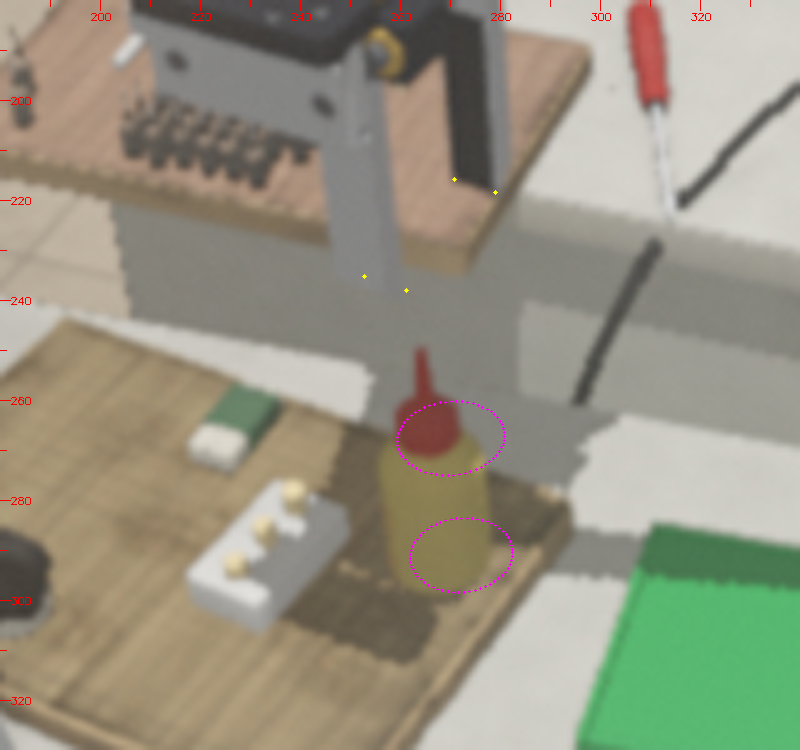

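View pics/s10b.png

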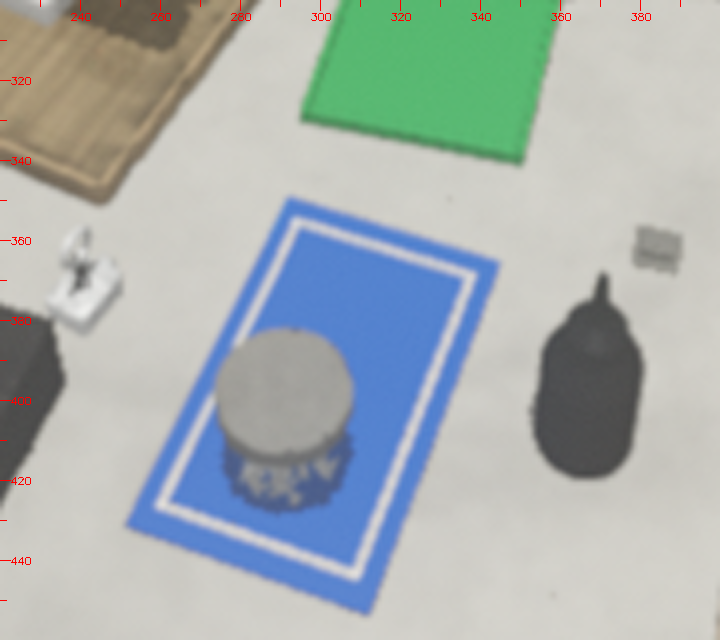

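View pics/top2.png

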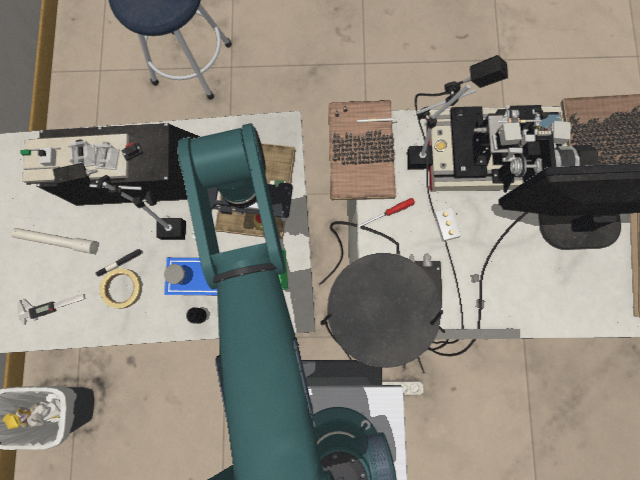

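Run:
```python
from h import *
S=snap("top"); print((-cv2.Rodrigues(S["rvec"])[0].T@S["tvec"]).round(3))
im0=cv2.imread("pics/top0.png"); box=(210,170,300,245); k=8
im=cv2.resize(im0[box[1]:box[3],box[0]:box[2]],None,fx=k,fy=k,interpolation=cv2.INTER_CUBIC)
th=np.linspace(0,2*np.pi,60)
def cyl(x,y,r,z,c):
    for a in proj(S,np.c_[x+r*np.cos(th),y+r*np.sin(th),np.full(60,z)]): cv2.circle(im,tuple(int(q) for q in (a+.5-np.array(box[:2]))*k),1,c,-1)
for x,y,c in((.5525,.1775,(255,0,255)),(.546,.175,(255,255,0))):
    cyl(x,y,.019,.016,c);cyl(x,y,.019,.076,c);cyl(x,y,.001,.12,c)
cyl(.5636,.2503,.0245,.016,(255,0,255));cyl(.5636,.2503,.0245,.074,(255,0,255))
cv2.imwrite("pics/t5.png",im)
```

```text
[0.286 0.015 1.24 ]
```

View pics/t5.png

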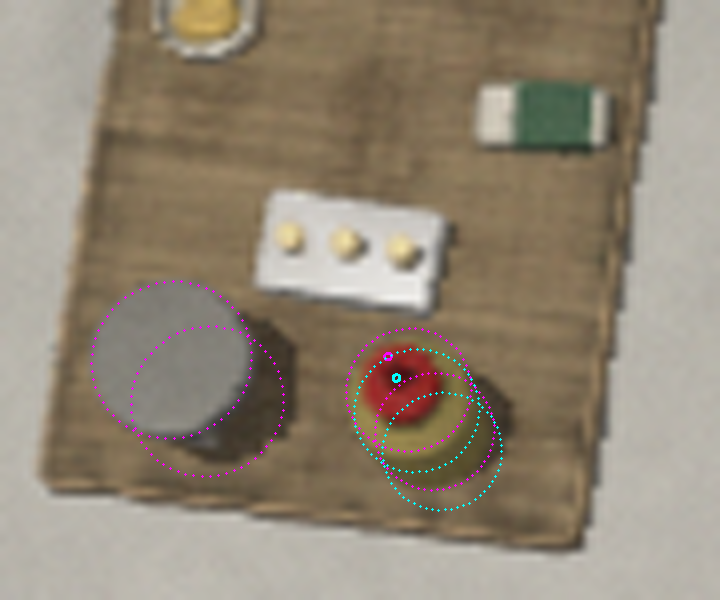

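```bash
python3 -m handwheel '[{"delta_pos":[2.6,10,-6],"yaw":0},{"delta_pos":[2.6,45,-6],"yaw":0},{"delta_pos":[2.6,75,-6],"yaw":0},{"delta_pos":[2.6,80,-6],"yaw":0},{"delta_pos":[2.6,80,-6],"yaw":0}]'
python3 - <<'E'
from ov import *
ov("s11",(200,190,340,330),5,[(.5525,.177,.019,.016,.076)])
E
```

```text
time: 9.25
tool_pos: [0.5516, 0.1768, 0.0865]
ee_rot: [-1.568, 0.001, 1.439]
wrist_force: [-0.8, -0.0, -0.8]
width: 0.0576
9.3 [0.5528 0.1771 0.0884] 0.057016923862062224
```

View pics/s11.png

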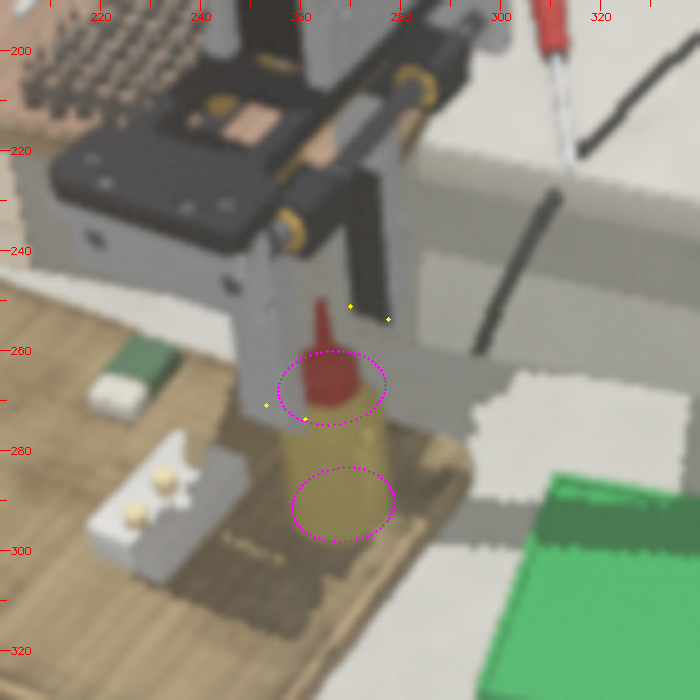

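```bash
python3 -m handwheel '[{"delta_pos":[0,20,0],"yaw":0},{"delta_pos":[0,40,0],"yaw":0},{"delta_pos":[0,45,0],"yaw":0},{"delta_pos":[0,45,0],"yaw":0},{"delta_pos":[0,45,0],"yaw":0}]'
python3 -m handwheel '[{"delta_pos":[0,0,0],"yaw":0},{"delta_pos":[0,0,0],"yaw":0},{"delta_pos":[0,0,0],"yaw":0},{"delta_pos":[0,0,0],"yaw":0},{"delta_pos":[0,0,0],"yaw":0},{"delta_pos":[0,0,0],"yaw":0}]' 255
python3 - <<'E'
from ov import *
ov("s12",(200,190,340,330),5,[(.5525,.177,.019,.016,.076)])
for i in range(2):
    snap("side"); o=robot.get_obs(); print(o["tool_pos"],o["ee_rot"][2],o["wrist_force"],o["width"])
E
```

```text
time: 9.8
tool_pos: [0.5537, 0.1773, 0.0451]
ee_rot: [-1.574, -0.001, 1.439]
wrist_force: [-0.6, -0.7, 0.6]
width: 0.0572
time: 10.4
tool_pos: [0.553, 0.1773, 0.044]
ee_rot: [-1.572, -0.001, 1.439]
wrist_force: [-0.4, 0.9, 4.5]
width: 0.0376
10.45 [0.553  0.1773 0.0441] 0.03761688845793058
[0.55303136 0.17731818 0.04407517] 1.439038067018374 [-0.95184391  1.03690424  5.96093851] 0.037104260839115964
[0.55301025 0.17728618 0.04405206] 1.4390119912382793 [-0.70501263  0.50820421  4.83142739] 0.037892822666925396
```

View pics/s12.png

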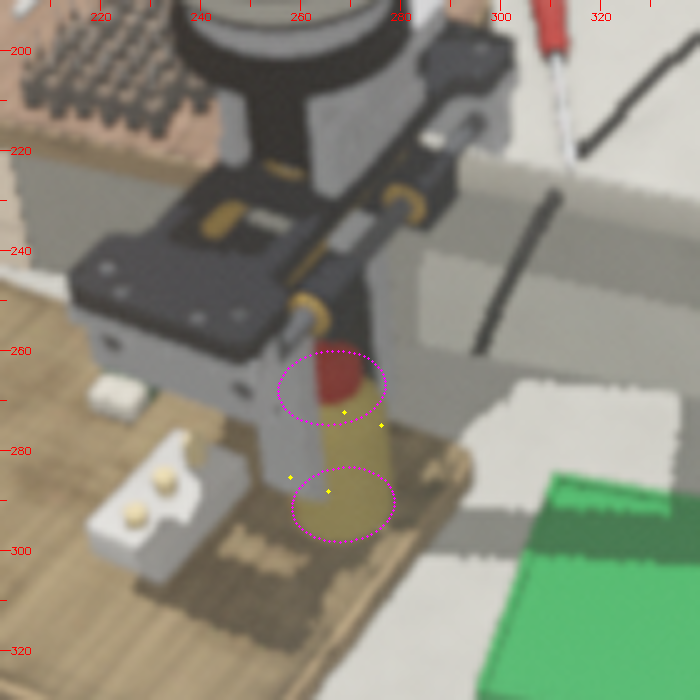

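```bash
python3 -m handwheel '[{"delta_pos":[0,-15,0],"yaw":0},{"delta_pos":[0,-45,0],"yaw":0},{"delta_pos":[0,-75,0],"yaw":0},{"delta_pos":[10,-80,12],"yaw":0},{"delta_pos":[32,-80,40],"yaw":0},{"delta_pos":[56,-80,69],"yaw":0},{"delta_pos":[80,-80,98],"yaw":0},{"delta_pos":[103,-80,127],"yaw":0},{"delta_pos":[115,-80,142],"yaw":0},{"delta_pos":[119.4,-80,147],"yaw":0},{"delta_pos":[119.4,-80,147],"yaw":0},{"delta_pos":[119.4,-70,147],"yaw":0}]'
python3 -m handwheel '[{"delta_pos":[0,20,0],"yaw":0},{"delta_pos":[0,45,0],"yaw":0},{"delta_pos":[0,65,0],"yaw":0},{"delta_pos":[0,75,0],"yaw":0},{"delta_pos":[0,79,0],"yaw":0},{"delta_pos":[0,81,0],"yaw":0},{"delta_pos":[0,81,0],"yaw":0},{"delta_pos":[0,81,0],"yaw":0}]'
python3 - <<'E'
from ov import *
ov("s13",(220,240,400,450),3,[(.423,.315,.019,.003,.063)])
E
python3 go.py 423 315 31 1.439
```

```text
time: 11.75
tool_pos: [0.4235, 0.3147, 0.1139]
ee_rot: [-1.573, -0.001, 1.439]
wrist_force: [1.2, 0.1, -1.0]
width: 0.0375
time: 12.55
tool_pos: [0.4233, 0.3151, 0.0333]
ee_rot: [-1.573, -0.001, 1.439]
wrist_force: [0.7, 0.7, -1.5]
width: 0.0376
12.6 [0.4232 0.3151 0.0333] 0.03758825804495666
t 12.6 pose [423.2 315.1  33.3] rpy [-1.573e+00 -1.000e-03  1.439e+00] delta [-0.1  2.3  0.2] yaw -0.0 F [ 0.3 -0.5 -0.8] w 37.6
```

View pics/s13.png

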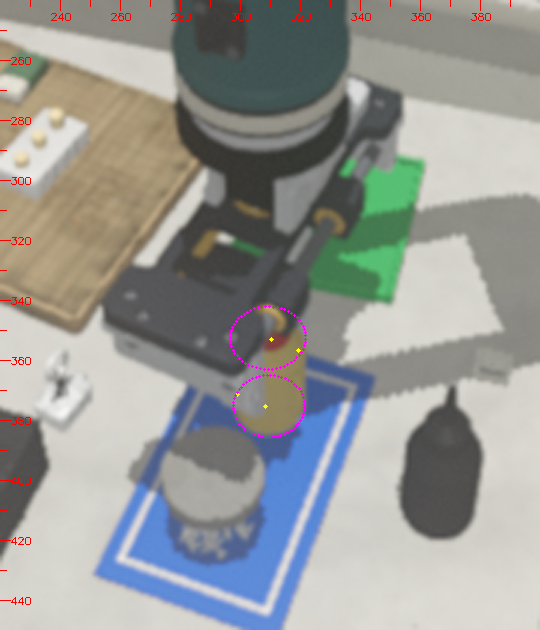

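```bash
python3 -m handwheel '[{"delta_pos":[0,1,0],"yaw":0},{"delta_pos":[0,2,0],"yaw":0},{"delta_pos":[0,2.4,0],"yaw":0},{"delta_pos":[0,2.4,0],"yaw":0}]'
python3 -m handwheel '[{"delta_pos":[0,0,0],"yaw":0},{"delta_pos":[0,0,0],"yaw":0},{"delta_pos":[0,0,0],"yaw":0},{"delta_pos":[0,0,0],"yaw":0}]' 100
python3 go.py 423 315 31 1.439
```

```text
time: 13.0
tool_pos: [0.4228, 0.315, 0.031]
ee_rot: [-1.572, -0.001, 1.439]
wrist_force: [-2.1, -1.0, 4.6]
width: 0.0375
time: 13.4
tool_pos: [0.4222, 0.3146, 0.0294]
ee_rot: [-1.57, 0.0, 1.439]
wrist_force: [0.4, -0.7, -0.2]
width: 0.0569
t 13.4 pose [422.2 314.6  29.4] rpy [-1.57   0.     1.439] delta [ 0.5 -1.6 -0.7] yaw -0.0 F [ 0.4 -0.7 -0.2] w 56.9
```

```bash
python3 -m handwheel '[{"delta_pos":[0,-15,0],"yaw":0},{"delta_pos":[0,-50,0],"yaw":0},{"delta_pos":[0,-90,0],"yaw":0},{"delta_pos":[0,-130,0],"yaw":0},{"delta_pos":[0,-140,0],"yaw":0}]' 100
python3 - <<'E'
from h import *
np.set_printoptions(precision=4,suppress=True)
S=snap("top"); im0=cv2.imread("pics/top0.png")
hsv=cv2.cvtColor(im0,cv2.COLOR_BGR2HSV); m=np.zeros(im0.shape[:2],np.uint8)
sub=hsv[188:214,236:272]; mm=((sub[...,1]<70)&(sub[...,2]>150)).astype(np.uint8)
c=max(cv2.findContours(mm,cv2.RETR_EXTERNAL,cv2.CHAIN_APPROX_NONE)[0],key=cv2.contourArea); cv2.fillPoly(mm,[c],1); m[188:214,236:272]=mm
print(fitrect(S,m,.032,.056,.032,(.6075,.202,-.14)))
gr=((im0[...,1].astype(int)>im0[...,2]+40)&(im0[...,1].astype(int)>im0[...,0]+30)).astype(np.uint8); lab=cv2.connectedComponentsWithStats(gr); i=1+np.argmax(lab[2][1:,4]); g=lab[1]==i
c=quad(S,g); gm=np.zeros(g.shape,np.uint8); cv2.fillPoly(gm,[c.astype(int)],1)
print("tray",fitrect(S,gm,.1,.11,.009,(.433,.177,.09)))
T=snap("side"); crop(T,"s14",200,240,400,440,4); crop(T,"s15",170,240,260,310,8)
E
```

```text
time: 13.9
tool_pos: [0.4247, 0.316, 0.1754]
ee_rot: [-1.578, -0.006, 1.439]
wrist_force: [0.3, -0.7, 0.7]
width: 0.0571
(array([ 0.6077,  0.2037, -0.1416]), np.float64(46.05038551232624), np.float32(269.0))
tray (array([0.4326, 0.1764, 0.0975]), np.float64(104.78849408864595), np.float32(1722.0))
```

View pics/s14.png

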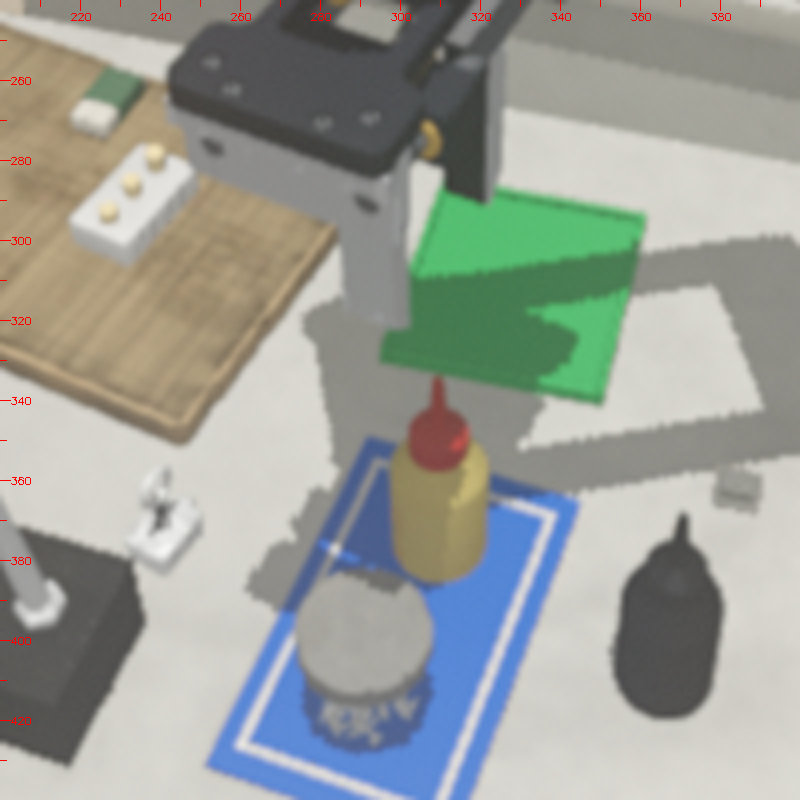

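View pics/s15.png

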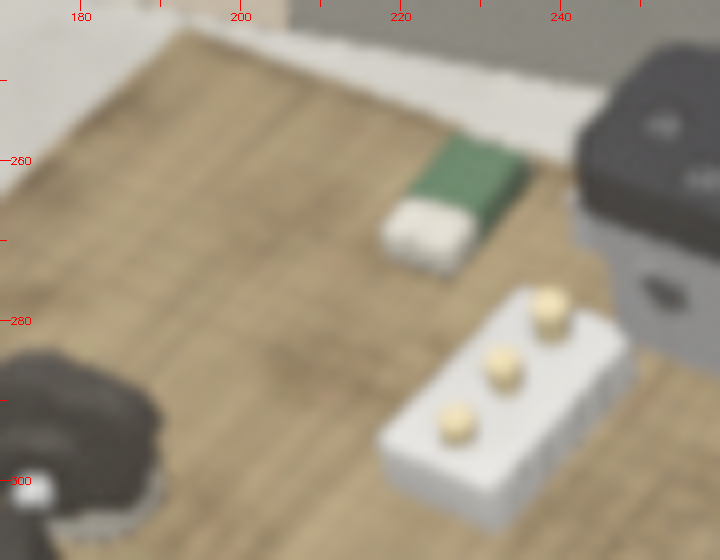

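```bash
python3 go.py 607.7 203.3 110 -0.14
```

```text
t 14.0 pose [423.5 315.3 171.9] rpy [-1.575 -0.003  1.439] delta [ -87.    62.4 -197. ] yaw 1.579 F [-0.4  0.3  0.3] w 57.4
```

```bash
python3 -m handwheel '[{"delta_pos":[-13,0,-30],"yaw":0.14},{"delta_pos":[-26,0,-60],"yaw":0.28},{"delta_pos":[-40,0,-90],"yaw":0.42},{"delta_pos":[-53,0,-120],"yaw":0.56},{"delta_pos":[-66,0,-150],"yaw":0.7},{"delta_pos":[-80,0,-180],"yaw":0.84},{"delta_pos":[-86.5,10,-196],"yaw":0.98},{"delta_pos":[-86.5,20,-196],"yaw":1.12},{"delta_pos":[-86.5,40,-196],"yaw":1.26},{"delta_pos":[-86.5,60,-196],"yaw":1.4},{"delta_pos":[-86.5,60,-196],"yaw":1.54},{"delta_pos":[-86.5,60,-196],"yaw":1.579}]'
python3 -m handwheel '[{"delta_pos":[0,15,0],"yaw":0},{"delta_pos":[0,45,0],"yaw":0},{"delta_pos":[0,60,0],"yaw":0},{"delta_pos":[0,60,0],"yaw":0},{"delta_pos":[0,60,0],"yaw":0}]'
python3 - <<'E'
from ov import *
ov("s16",(190,210,310,320),6)
E
python3 go.py 607.7 203.3 20 -0.14
```

```text
time: 15.2
tool_pos: [0.6029, 0.2025, 0.1046]
ee_rot: [-1.574, 0.008, -0.143]
wrist_force: [0.4, 0.2, 0.6]
width: 0.0574
time: 15.7
tool_pos: [0.6048, 0.2031, 0.0487]
ee_rot: [-1.571, 0.002, -0.14]
wrist_force: [0.5, -0.2, -0.0]
width: 0.0574
15.75 [0.6057 0.2033 0.0502] 0.057612110667605666
t 15.75 pose [605.7 203.3  50.2] rpy [-1.57e+00 -1.00e-03 -1.40e-01] delta [ 1.9 30.2  0.3] yaw 0.0 F [-0.2 -0.  -0.1] w 57.6
```

View pics/s16.png

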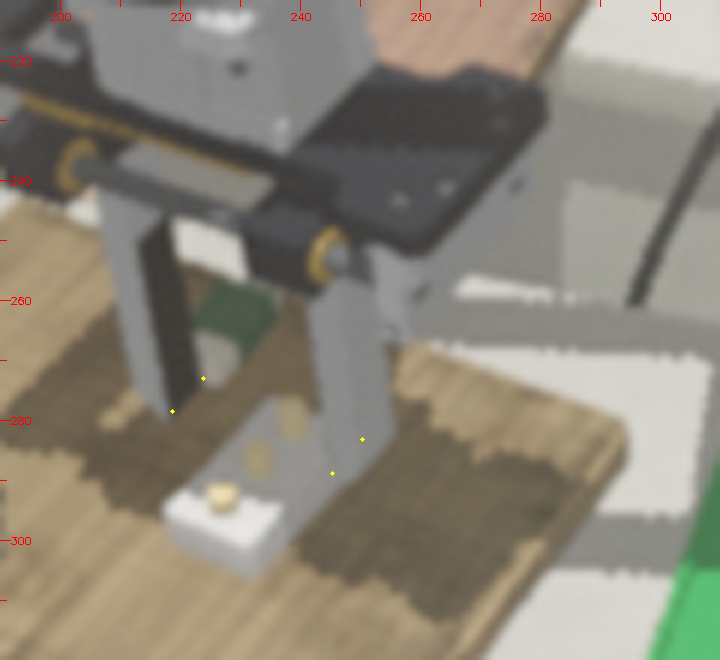

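```bash
python3 -m handwheel '[{"delta_pos":[1.9,10,0],"yaw":0},{"delta_pos":[1.9,20,0],"yaw":0},{"delta_pos":[1.9,27,0],"yaw":0},{"delta_pos":[1.9,30,0],"yaw":0},{"delta_pos":[1.9,30,0],"yaw":0},{"delta_pos":[1.9,30,0],"yaw":0}]'
python3 - <<'E'
from ov import *
ov("s17",(190,210,310,320),6)
E
```

```text
time: 16.35
tool_pos: [0.6073, 0.2029, 0.0199]
ee_rot: [-1.571, -0.0, -0.14]
wrist_force: [-0.3, 0.1, 0.3]
width: 0.057
16.4 [0.6075 0.203  0.0202] 0.05674295494125893
```

View pics/s17.png

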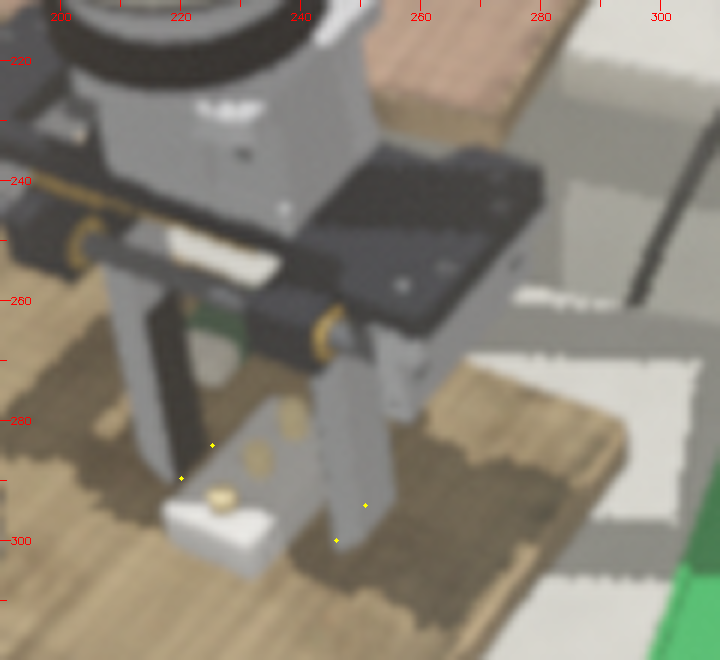

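Fingers straddle the block (crop ~x 165–320), centred near the middle stud. Closing.

```bash
python3 -m handwheel '[{"delta_pos":[0,0,0],"yaw":0},{"delta_pos":[0,0,0],"yaw":0},{"delta_pos":[0,0,0],"yaw":0},{"delta_pos":[0,0,0],"yaw":0},{"delta_pos":[0,0,0],"yaw":0},{"delta_pos":[0,0,0],"yaw":0},{"delta_pos":[0,0,0],"yaw":0},{"delta_pos":[0,0,0],"yaw":0}]' 255
python3 go.py 607.7 203.3 20 -0.14
python3 -m handwheel '[{"delta_pos":[0,-5,0],"yaw":0},{"delta_pos":[0,-20,0],"yaw":0},{"delta_pos":[0,-45,0],"yaw":0},{"delta_pos":[0,-70,0],"yaw":0},{"delta_pos":[0,-70,0],"yaw":0},{"delta_pos":[0,-70,0],"yaw":0}]'
python3 - <<'E'
from ov import *
ov("s18",(190,190,310,320),5)
E
python3 go.py 432.5 176.5 90 0.077
```

```text
time: 17.2
tool_pos: [0.6076, 0.2029, 0.0201]
ee_rot: [-1.57, -0.001, -0.14]
wrist_force: [0.7, 0.4, 0.6]
width: 0.0317
t 17.2 pose [607.6 202.9  20.1] rpy [-1.57e+00 -1.00e-03 -1.40e-01] delta [0.1 0.1 0.4] yaw -0.0 F [0.7 0.4 0.6] w 31.7
time: 17.8
tool_pos: [0.6076, 0.203, 0.0907]
ee_rot: [-1.57, -0.002, -0.14]
wrist_force: [-1.1, 0.1, -1.5]
width: 0.0318
17.85 [0.6066 0.2028 0.089 ] 0.03147935878919019
t 17.85 pose [606.6 202.8  89. ] rpy [-1.571e+00  1.000e-03 -1.400e-01] delta [-168.8   -0.7  -50.3] yaw -0.217 F [-0.6 -0.4 -1. ] w 31.5
```

View pics/s18.png

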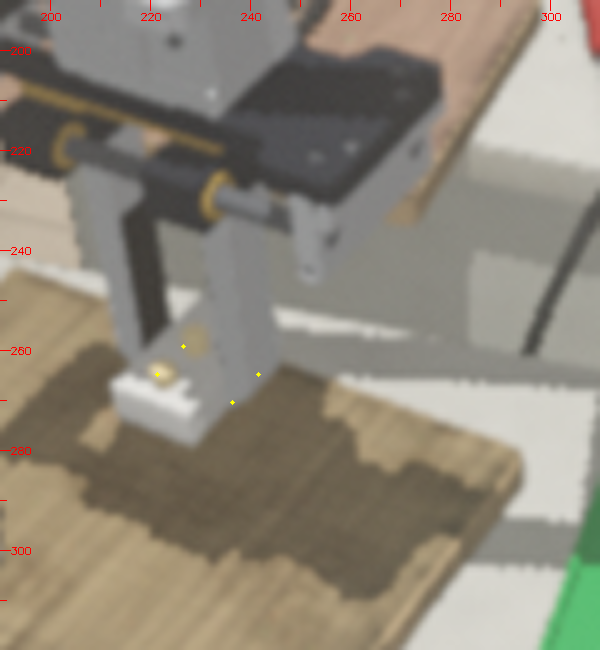

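```bash
python3 -m handwheel '[{"delta_pos":[-15,0,-4],"yaw":-0.03},{"delta_pos":[-45,0,-13],"yaw":-0.07},{"delta_pos":[-75,0,-22],"yaw":-0.11},{"delta_pos":[-105,0,-31],"yaw":-0.15},{"delta_pos":[-135,0,-40],"yaw":-0.19},{"delta_pos":[-160,0,-48],"yaw":-0.217},{"delta_pos":[-169.3,0,-50.4],"yaw":-0.217},{"delta_pos":[-169.3,20,-50.4],"yaw":-0.217},{"delta_pos":[-169.3,50,-50.4],"yaw":-0.217},{"delta_pos":[-169.3,50,-50.4],"yaw":-0.217},{"delta_pos":[-169.3,50,-50.4],"yaw":-0.217}]'
python3 - <<'E'
from ov import *
ov("s19",(270,230,390,350),5)
E
python3 go.py 432.5 176.5 8.2 0.077
```

```text
time: 18.95
tool_pos: [0.432, 0.1764, 0.0389]
ee_rot: [-1.571, 0.003, 0.077]
wrist_force: [0.1, 0.6, -1.5]
width: 0.0316
19.0 [0.4331 0.1767 0.0401] 0.03203306387721939
t 19.0 pose [433.1 176.7  40.1] rpy [-1.571 -0.     0.077] delta [-0.6 31.9 -0.2] yaw -0.0 F [ 0.3  0.7 -0.4] w 32.0
```

View pics/s19.png

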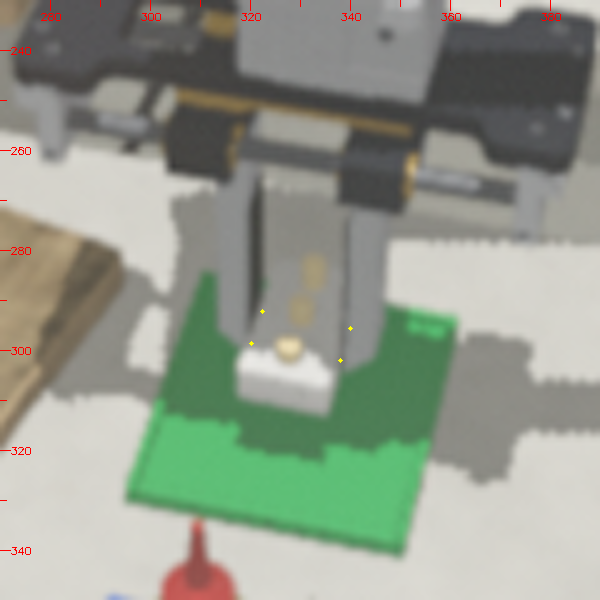

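```bash
python3 -m handwheel '[{"delta_pos":[-0.5,12,0],"yaw":0},{"delta_pos":[-0.5,24,0],"yaw":0},{"delta_pos":[-0.5,29,0],"yaw":0},{"delta_pos":[-0.5,31,0],"yaw":0},{"delta_pos":[-0.5,32,0],"yaw":0},{"delta_pos":[-0.5,32,0],"yaw":0},{"delta_pos":[-0.5,32,0],"yaw":0}]'
python3 go.py 432.5 176.5 8.2 0.077
```

```text
time: 19.7
tool_pos: [0.4327, 0.1768, 0.008]
ee_rot: [-1.57, -0.002, 0.077]
wrist_force: [0.0, 0.4, -0.3]
width: 0.0317
t 19.7 pose [432.7 176.8   8. ] rpy [-1.57  -0.002  0.077] delta [-0.2 -0.2 -0.3] yaw -0.0 F [ 0.   0.4 -0.3] w 31.7
```

```bash
python3 -m handwheel '[{"delta_pos":[0,0.5,0],"yaw":0},{"delta_pos":[0,0.5,0],"yaw":0}]'
python3 -m handwheel '[{"delta_pos":[0,0,0],"yaw":0},{"delta_pos":[0,0,0],"yaw":0},{"delta_pos":[0,0,0],"yaw":0},{"delta_pos":[0,0,0],"yaw":0}]' 100
python3 -m handwheel '[{"delta_pos":[0,-15,0],"yaw":0},{"delta_pos":[0,-50,0],"yaw":0},{"delta_pos":[0,-90,0],"yaw":0},{"delta_pos":[0,-135,0],"yaw":0},{"delta_pos":[0,-160,0],"yaw":0},{"delta_pos":[0,-160,0],"yaw":0}]' 79
python3 go.py 422.8 389.4 150 -0.132
python3 - <<'E'
from h import *
S=snap("side"); crop(S,"s20",270,260,390,360,6)
E
```

```text
time: 19.9
tool_pos: [0.4327, 0.1768, 0.008]
ee_rot: [-1.57, -0.001, 0.077]
wrist_force: [-0.7, 0.6, 2.8]
width: 0.0318
time: 20.3
tool_pos: [0.432, 0.1766, 0.0071]
ee_rot: [-1.571, 0.0, 0.077]
wrist_force: [-0.8, -0.0, 0.2]
width: 0.0567
time: 20.9
tool_pos: [0.4348, 0.1773, 0.1722]
ee_rot: [-1.569, -0.01, 0.077]
wrist_force: [-0.6, -0.4, -0.1]
width: 0.065
t 20.9 pose [434.8 177.3 172.2] rpy [-1.569 -0.01   0.077] delta [  4.2  22.7 212.3] yaw 0.209 F [-0.6 -0.4 -0.1] w 65.0
```

View pics/s20.png

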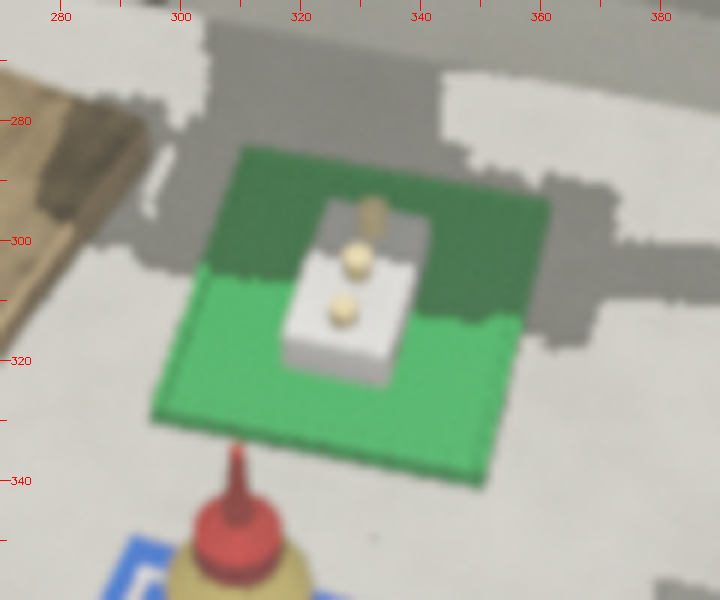

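Run:
```python
from h import *
S=snap("side"); T=snap("top","top3")
f=lambda c:[(270+(x+.5)/6-.5,260+(y+.5)/6-.5) for x,y in c]
b=toworld(S,f([(284,338),(390,358),(430,217),(328,198)]),.020)*1000
t=toworld(S,f([(152,420),(484,487),(551,200),(241,146)]),.009)*1000
print(b.round(1)[:,:2].tolist(),b.mean(0).round(1)); print(t.round(1)[:,:2].tolist(),t.mean(0).round(1))
crop(T,"t6",150,230,310,345,5)
```

```text
[[445.8, 209.4], [414.4, 206.7], [419.1, 149.9], [450.9, 152.4]] [432.6 179.6  20. ]
[[475.0, 241.8], [378.1, 233.9], [388.0, 121.0], [487.1, 130.0]] [432.1 181.7   9. ]
```

View pics/t6.png

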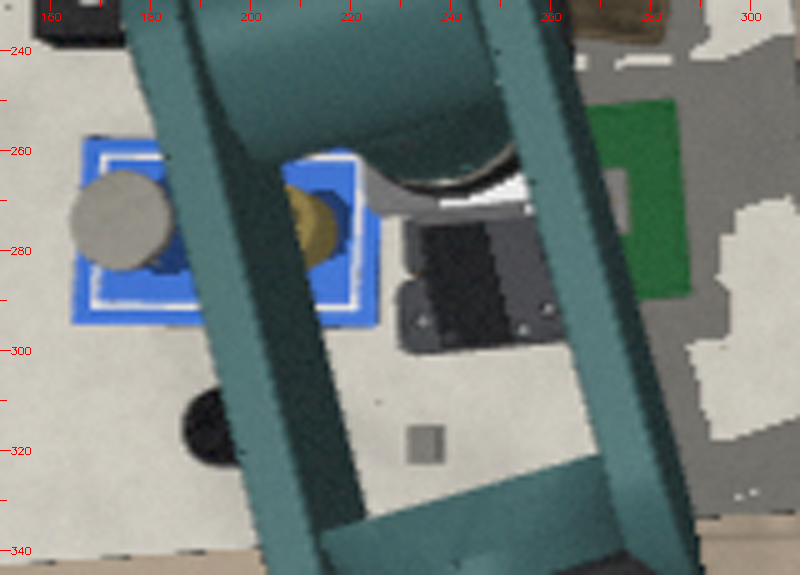

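```bash
python3 go.py 422.8 389.4 110 -0.132
```

```text
t 21.05 pose [431.2 176.3 165.6] rpy [-1.571  0.003  0.077] delta [  8.1  55.5 213.1] yaw 0.209 F [0.6 0.3 0.5] w 64.7
```

```bash
python3 -m handwheel '[{"delta_pos":[0,0,15],"yaw":0.04},{"delta_pos":[2,0,45],"yaw":0.08},{"delta_pos":[3,0,75],"yaw":0.12},{"delta_pos":[4,0,105],"yaw":0.16},{"delta_pos":[5,0,135],"yaw":0.2},{"delta_pos":[6,0,165],"yaw":0.209},{"delta_pos":[7,0,195],"yaw":0.209},{"delta_pos":[7,10,210],"yaw":0.209},{"delta_pos":[7,30,213],"yaw":0.209},{"delta_pos":[7,55,213],"yaw":0.209},{"delta_pos":[7,70,213],"yaw":0.209},{"delta_pos":[7,70,213],"yaw":0.209}]'
python3 - <<'E'
from ov import *
robot.snapshot("side");ov("s21",(220,250,380,450),4)
E
python3 go.py 422.8 389.4 29.6 -0.132
```

```text
time: 22.25
tool_pos: [0.4203, 0.3872, 0.0924]
ee_rot: [-1.577, 0.006, -0.132]
wrist_force: [-0.8, -0.0, 0.2]
width: 0.065
22.35 [0.4225 0.3889 0.0967] 0.06500420667833179
t 22.35 pose [422.5 388.9  96.7] rpy [-1.572e+00  1.000e-03 -1.330e-01] delta [ 0.3 67.1  0.6] yaw -0.001 F [ 0.2  0.2 -0.2] w 65.0
```

View pics/s21.png

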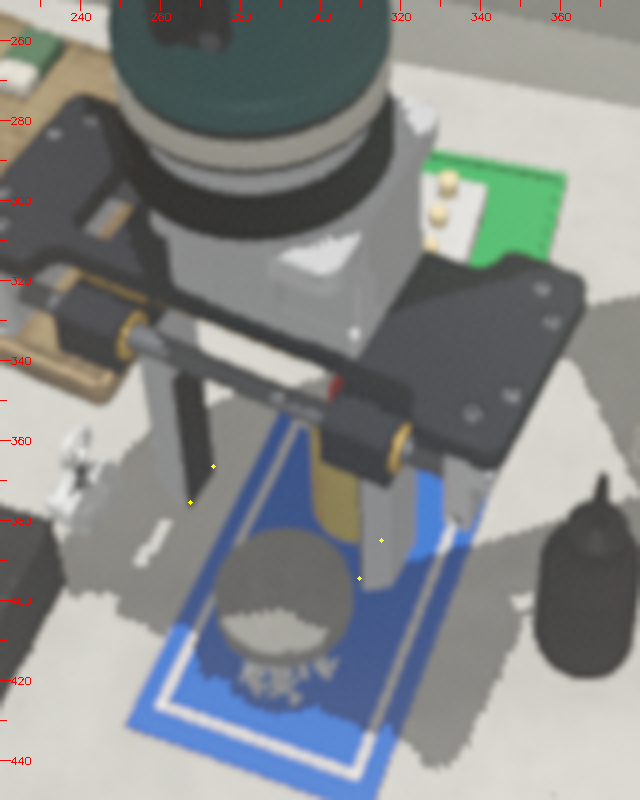

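```bash
python3 -m handwheel '[{"delta_pos":[0.3,15,0.5],"yaw":0},{"delta_pos":[0.3,40,0.5],"yaw":0},{"delta_pos":[0.3,60,0.5],"yaw":0},{"delta_pos":[0.3,66,0.5],"yaw":0},{"delta_pos":[0.3,66,0.5],"yaw":0},{"delta_pos":[0.3,66,0.5],"yaw":0},{"delta_pos":[0.3,66,0.5],"yaw":0}]'
python3 go.py 422.8 389.4 29.6 -0.132
```

```text
time: 23.05
tool_pos: [0.424, 0.3907, 0.033]
ee_rot: [-1.568, -0.002, -0.132]
wrist_force: [0.3, -0.1, -0.5]
width: 0.0646
t 23.05 pose [424.  390.7  33. ] rpy [-1.568 -0.002 -0.132] delta [-1.1  3.4 -1.4] yaw -0.0 F [ 0.3 -0.1 -0.5] w 64.6
```

```bash
python3 -m handwheel '[{"delta_pos":[-0.8,2.5,-0.8],"yaw":0},{"delta_pos":[-0.8,2.5,-0.8],"yaw":0},{"delta_pos":[-0.8,2.5,-0.8],"yaw":0},{"delta_pos":[-0.8,2.5,-0.8],"yaw":0}]'
python3 go.py 422.8 389.4 29.6 -0.132
```

```text
time: 23.45
tool_pos: [0.4222, 0.3893, 0.0289]
ee_rot: [-1.571, -0.0, -0.132]
wrist_force: [-0.8, -0.2, 0.3]
width: 0.0648
t 23.45 pose [422.2 389.3  28.9] rpy [-1.571 -0.    -0.132] delta [ 0.6 -0.7  0.2] yaw 0.0 F [-0.8 -0.2  0.3] w 64.8
```

```bash
python3 -m handwheel '[{"delta_pos":[0.4,-0.5,0],"yaw":0},{"delta_pos":[0.4,-0.5,0],"yaw":0},{"delta_pos":[0.4,-0.5,0],"yaw":0}]'
python3 -m handwheel '[{"delta_pos":[0,0,0],"yaw":0},{"delta_pos":[0,0,0],"yaw":0},{"delta_pos":[0,0,0],"yaw":0},{"delta_pos":[0,0,0],"yaw":0},{"delta_pos":[0,0,0],"yaw":0},{"delta_pos":[0,0,0],"yaw":0},{"delta_pos":[0,0,0],"yaw":0}]' 255
python3 go.py 563.6 250.3 42.6 -0.132
```

```text
time: 23.75
tool_pos: [0.4226, 0.3892, 0.0293]
ee_rot: [-1.571, -0.0, -0.132]
wrist_force: [-0.0, 0.2, -0.2]
width: 0.0646
time: 24.45
tool_pos: [0.4225, 0.3892, 0.0293]
ee_rot: [-1.571, -0.0, -0.132]
wrist_force: [0.4, 0.5, -0.4]
width: 0.0488
t 24.45 pose [422.5 389.2  29.3] rpy [-1.571 -0.    -0.132] delta [ 158.1  -13.3 -119.1] yaw 0.0 F [ 0.4  0.5 -0.4] w 48.8
```

```bash
python3 -m handwheel '[{"delta_pos":[0,-15,0],"yaw":0},{"delta_pos":[0,-45,0],"yaw":0},{"delta_pos":[0,-75,0],"yaw":0},{"delta_pos":[15,-90,-11],"yaw":0},{"delta_pos":[45,-90,-34],"yaw":0},{"delta_pos":[75,-90,-57],"yaw":0},{"delta_pos":[105,-90,-79],"yaw":0},{"delta_pos":[135,-90,-102],"yaw":0},{"delta_pos":[152,-90,-115],"yaw":0},{"delta_pos":[158,-90,-119.2],"yaw":0},{"delta_pos":[158,-90,-119.2],"yaw":0},{"delta_pos":[158,-80,-119.2],"yaw":0}]'
python3 -m handwheel '[{"delta_pos":[0,20,0],"yaw":0},{"delta_pos":[0,42,0],"yaw":0},{"delta_pos":[0,57,0],"yaw":0},{"delta_pos":[0,62,0],"yaw":0},{"delta_pos":[0,64,0],"yaw":0},{"delta_pos":[0,64,0],"yaw":0},{"delta_pos":[0,64,0],"yaw":0},{"delta_pos":[0,64,0],"yaw":0}]'
python3 go.py 563.6 250.3 42.3 -0.132
```

```text
time: 25.65
tool_pos: [0.5639, 0.2516, 0.1111]
ee_rot: [-1.568, -0.003, -0.131]
wrist_force: [-0.1, 0.4, -2.3]
width: 0.0485
time: 26.45
tool_pos: [0.5642, 0.2505, 0.0466]
ee_rot: [-1.57, -0.002, -0.132]
wrist_force: [-0.3, 0.5, -1.8]
width: 0.0489
t 26.45 pose [564.2 250.5  46.6] rpy [-1.57  -0.002 -0.132] delta [-0.6  4.2 -0.3] yaw -0.0 F [-0.3  0.5 -1.8] w 48.9
```

```bash
python3 -m handwheel '[{"delta_pos":[-0.4,2,-0.2],"yaw":0},{"delta_pos":[-0.4,3.5,-0.2],"yaw":0},{"delta_pos":[-0.4,3.5,-0.2],"yaw":0},{"delta_pos":[-0.4,3.5,-0.2],"yaw":0},{"delta_pos":[-0.4,3.5,-0.2],"yaw":0}]'
python3 go.py 563.6 250.3 42.3 -0.132
```

```text
time: 26.95
tool_pos: [0.5633, 0.2501, 0.0423]
ee_rot: [-1.57, -0.001, -0.132]
wrist_force: [-0.1, 0.0, 1.5]
width: 0.0485
t 26.95 pose [563.3 250.1  42.3] rpy [-1.57e+00 -1.00e-03 -1.32e-01] delta [0.3 0.  0.2] yaw -0.0 F [-0.1  0.   1.5] w 48.5
```

```bash
python3 -m handwheel '[{"delta_pos":[0.2,0.3,0],"yaw":0},{"delta_pos":[0.2,0.3,0],"yaw":0}]'
python3 -m handwheel '[{"delta_pos":[0,0,0],"yaw":0},{"delta_pos":[0,0,0],"yaw":0},{"delta_pos":[0,0,0],"yaw":0},{"delta_pos":[0,0,0],"yaw":0}]' 79
python3 -m handwheel '[{"delta_pos":[0,-15,0],"yaw":0},{"delta_pos":[0,-50,0],"yaw":0},{"delta_pos":[0,-90,0],"yaw":0},{"delta_pos":[0,-130,0],"yaw":0},{"delta_pos":[0,-130,0],"yaw":0}]' 100
python3 - <<'E'
from h import *
S=snap("side"); crop(S,"s22",150,230,310,350,5); snap("side")
E
python3 go.py 422.8 315 170 1.439
```

```text
time: 27.15
tool_pos: [0.5633, 0.2501, 0.0423]
ee_rot: [-1.57, -0.0, -0.132]
wrist_force: [-3.0, -0.2, 5.1]
width: 0.0485
time: 27.55
tool_pos: [0.5631, 0.2501, 0.0409]
ee_rot: [-1.571, 0.001, -0.132]
wrist_force: [0.0, 0.2, 0.5]
width: 0.0645
time: 28.05
tool_pos: [0.5669, 0.2514, 0.1812]
ee_rot: [-1.564, -0.014, -0.132]
wrist_force: [1.3, 0.2, 0.7]
width: 0.057
t 28.15 pose [564.2 250.4 174.2] rpy [-1.569 -0.004 -0.132] delta [-148.7    3.6   45.4] yaw -1.571 F [-0.6 -1.2 -0.5] w 57.1
```

View pics/s22.png

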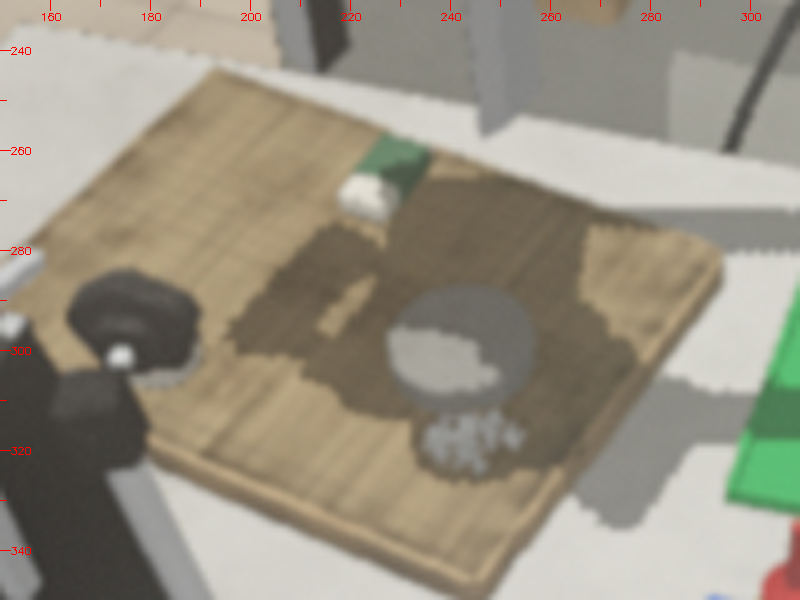

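```bash
python3 -m handwheel '[{"delta_pos":[-20,0,6],"yaw":-0.14},{"delta_pos":[-45,0,14],"yaw":-0.28},{"delta_pos":[-70,0,22],"yaw":-0.42},{"delta_pos":[-95,0,29],"yaw":-0.56},{"delta_pos":[-120,0,37],"yaw":-0.7},{"delta_pos":[-140,0,43],"yaw":-0.84},{"delta_pos":[-148,0,45.5],"yaw":-0.98},{"delta_pos":[-148,0,45.5],"yaw":-1.12},{"delta_pos":[-148,0,45.5],"yaw":-1.26},{"delta_pos":[-148,0,45.5],"yaw":-1.4},{"delta_pos":[-148,0,45.5],"yaw":-1.54},{"delta_pos":[-148,0,45.5],"yaw":-1.571}]'
python3 -m handwheel '[{"delta_pos":[0,0,0],"yaw":0},{"delta_pos":[0,0,0],"yaw":0},{"delta_pos":[0,0,0],"yaw":0}]'
python3 go.py 422.8 315 31 1.439
```

```text
time: 29.35
tool_pos: [0.4214, 0.314, 0.1693]
ee_rot: [-1.567, 0.003, 1.442]
wrist_force: [-0.1, -0.3, -0.7]
width: 0.0573
time: 29.65
tool_pos: [0.4222, 0.3144, 0.1707]
ee_rot: [-1.57, 0.001, 1.438]
wrist_force: [-0.5, -0.1, 0.6]
width: 0.0572
t 29.65 pose [422.2 314.4 170.7] rpy [-1.570e+00  1.000e-03  1.438e+00] delta [  0.7 139.7  -0.7] yaw -0.001 F [-0.5 -0.1  0.6] w 57.2
```

```bash
python3 -m handwheel '[{"delta_pos":[0.5,15,-0.5],"yaw":0},{"delta_pos":[0.5,45,-0.5],"yaw":0},{"delta_pos":[0.5,80,-0.5],"yaw":0},{"delta_pos":[0.5,110,-0.5],"yaw":0},{"delta_pos":[0.5,130,-0.5],"yaw":0},{"delta_pos":[0.5,139.5,-0.5],"yaw":0},{"delta_pos":[0.5,139.5,-0.5],"yaw":0},{"delta_pos":[0.5,139.5,-0.5],"yaw":0},{"delta_pos":[0.5,139.5,-0.5],"yaw":0},{"delta_pos":[0.5,139.5,-0.5],"yaw":0}]'
python3 go.py 422.8 315 31 1.439
```

```text
time: 30.65
tool_pos: [0.424, 0.3156, 0.0335]
ee_rot: [-1.573, -0.002, 1.439]
wrist_force: [0.2, 0.5, -0.0]
width: 0.0573
t 30.65 pose [424.  315.6  33.5] rpy [-1.573 -0.002  1.439] delta [-0.8  2.5  1.1] yaw -0.0 F [ 0.2  0.5 -0. ] w 57.3
```

```bash
python3 -m handwheel '[{"delta_pos":[-0.5,1,0.5],"yaw":0},{"delta_pos":[-0.5,1,0.5],"yaw":0},{"delta_pos":[-0.5,1,0.5],"yaw":0}]'
python3 go.py 422.8 315 31 1.439
```

```text
time: 30.95
tool_pos: [0.4226, 0.3147, 0.0312]
ee_rot: [-1.571, -0.0, 1.439]
wrist_force: [0.2, -0.7, 0.0]
width: 0.0574
t 30.95 pose [422.6 314.7  31.2] rpy [-1.571 -0.     1.439] delta [ 0.4  0.2 -0.2] yaw 0.0 F [ 0.2 -0.7  0. ] w 57.4
```

```bash
python3 -m handwheel '[{"delta_pos":[0.3,0,0],"yaw":0},{"delta_pos":[0.3,0,0],"yaw":0}]'
python3 -m handwheel '[{"delta_pos":[0,0,0],"yaw":0},{"delta_pos":[0,0,0],"yaw":0},{"delta_pos":[0,0,0],"yaw":0},{"delta_pos":[0,0,0],"yaw":0},{"delta_pos":[0,0,0],"yaw":0},{"delta_pos":[0,0,0],"yaw":0},{"delta_pos":[0,0,0],"yaw":0}]' 255
python3 go.py 553 177.3 44.1 1.439
```

```text
time: 31.15
tool_pos: [0.4225, 0.315, 0.031]
ee_rot: [-1.571, -0.0, 1.439]
wrist_force: [-0.2, 0.2, -1.2]
width: 0.0573
time: 31.85
tool_pos: [0.4225, 0.315, 0.031]
ee_rot: [-1.571, -0.0, 1.439]
wrist_force: [-0.4, 0.7, -0.9]
width: 0.038
t 31.85 pose [422.5 315.   31. ] rpy [-1.571 -0.     1.439] delta [-119.3  -13.1 -147.4] yaw -0.0 F [-0.4  0.7 -0.9] w 38.0
```

```bash
python3 -m handwheel '[{"delta_pos":[0,-15,0],"yaw":0},{"delta_pos":[0,-45,0],"yaw":0},{"delta_pos":[0,-80,0],"yaw":0},{"delta_pos":[-10,-95,-12],"yaw":0},{"delta_pos":[-32,-95,-40],"yaw":0},{"delta_pos":[-56,-95,-69],"yaw":0},{"delta_pos":[-80,-95,-98],"yaw":0},{"delta_pos":[-103,-95,-127],"yaw":0},{"delta_pos":[-115,-95,-142],"yaw":0},{"delta_pos":[-119.3,-95,-147.4],"yaw":0},{"delta_pos":[-119.3,-95,-147.4],"yaw":0},{"delta_pos":[-119.3,-95,-147.4],"yaw":0}]'
python3 -m handwheel '[{"delta_pos":[0,15,0],"yaw":0},{"delta_pos":[0,40,0],"yaw":0},{"delta_pos":[0,62,0],"yaw":0},{"delta_pos":[0,72,0],"yaw":0},{"delta_pos":[0,77,0],"yaw":0},{"delta_pos":[0,79,0],"yaw":0},{"delta_pos":[0,79,0],"yaw":0},{"delta_pos":[0,79,0],"yaw":0}]'
python3 go.py 553 177.3 44.1 1.439
```

```text
time: 33.05
tool_pos: [0.5521, 0.1784, 0.1258]
ee_rot: [-1.57, -0.001, 1.44]
wrist_force: [-1.4, 0.6, -0.7]
width: 0.0372
time: 33.85
tool_pos: [0.5538, 0.1776, 0.0482]
ee_rot: [-1.573, -0.001, 1.439]
wrist_force: [-0.3, -0.7, -0.2]
width: 0.0373
t 33.85 pose [553.8 177.6  48.2] rpy [-1.573e+00 -1.000e-03  1.439e+00] delta [-0.4  4.1  0.8] yaw 0.0 F [-0.3 -0.7 -0.2] w 37.3
```

```bash
python3 -m handwheel '[{"delta_pos":[-0.2,2,0.3],"yaw":0},{"delta_pos":[-0.2,3.3,0.3],"yaw":0},{"delta_pos":[-0.2,3.5,0.3],"yaw":0},{"delta_pos":[-0.2,3.5,0.3],"yaw":0},{"delta_pos":[-0.2,3.5,0.3],"yaw":0}]'
python3 go.py 553 177.3 44.1 1.439
```

```text
time: 34.35
tool_pos: [0.553, 0.1772, 0.044]
ee_rot: [-1.572, -0.0, 1.439]
wrist_force: [-0.1, -0.2, 0.2]
width: 0.0376
t 34.35 pose [553.  177.2  44. ] rpy [-1.572 -0.     1.439] delta [ 0.1 -0.1  0.1] yaw -0.0 F [-0.1 -0.2  0.2] w 37.6
```

```bash
python3 -m handwheel '[{"delta_pos":[0,0.4,0],"yaw":0},{"delta_pos":[0,0.4,0],"yaw":0}]'
python3 -m handwheel '[{"delta_pos":[0,0,0],"yaw":0},{"delta_pos":[0,0,0],"yaw":0},{"delta_pos":[0,0,0],"yaw":0},{"delta_pos":[0,0,0],"yaw":0}]' 100
python3 -m handwheel '[{"delta_pos":[0,-15,0],"yaw":0},{"delta_pos":[0,-50,0],"yaw":0},{"delta_pos":[0,-90,0],"yaw":0},{"delta_pos":[0,-130,0],"yaw":0},{"delta_pos":[0,-150,0],"yaw":0},{"delta_pos":[0,-150,0],"yaw":0}]'
python3 go.py 180 500 200 1.249
```

```text
time: 34.55
tool_pos: [0.5531, 0.1772, 0.044]
ee_rot: [-1.572, -0.0, 1.439]
wrist_force: [0.3, -1.1, 5.3]
width: 0.0373
time: 34.95
tool_pos: [0.5523, 0.1771, 0.0425]
ee_rot: [-1.57, 0.0, 1.439]
wrist_force: [0.1, -0.2, 0.3]
width: 0.057
time: 35.55
tool_pos: [0.555, 0.1777, 0.1992]
ee_rot: [-1.581, -0.004, 1.439]
wrist_force: [0.2, 0.6, 0.3]
width: 0.0575
t 35.55 pose [555.  177.7 199.2] rpy [-1.581 -0.004  1.439] delta [270.3  -3.9 414. ] yaw 0.19 F [0.2 0.6 0.3] w 57.5
```

```bash
python3 -m handwheel '[{"delta_pos":[20,-10,31],"yaw":0.1},{"delta_pos":[46,-10,70],"yaw":0.19},{"delta_pos":[73,-10,112],"yaw":0.19},{"delta_pos":[100,-10,153],"yaw":0.19},{"delta_pos":[126,-10,193],"yaw":0.19},{"delta_pos":[152,-10,233],"yaw":0.19},{"delta_pos":[178,-10,273],"yaw":0.19},{"delta_pos":[204,-10,313],"yaw":0.19},{"delta_pos":[230,-10,353],"yaw":0.19},{"delta_pos":[255,-10,390],"yaw":0.19},{"delta_pos":[270,-10,414],"yaw":0.19},{"delta_pos":[270,-10,414],"yaw":0.19}]'
python3 - <<'E'
from h import *
T=snap("top","top9"); S=snap("side","side9")
a=cv2.imread("pics/top0.png"); b=cv2.imread("pics/top9.png")
f=lambda q,x:cv2.resize(q[x[1]:x[3],x[0]:x[2]],None,fx=4,fy=4,interpolation=cv2.INTER_CUBIC)
cv2.imwrite("pics/cmp_t.png",np.hstack([f(a,(205,130,305,245)),f(b,(205,130,305,245))]))
a=cv2.imread("pics/side0.png"); b=cv2.imread("pics/side9.png")
cv2.imwrite("pics/cmp_s.png",np.hstack([f(a,(205,240,305,340)),f(b,(205,240,305,340))]))
crop(T,"t9",150,230,310,345,5)
E
python3 go.py 180 500 200 1.249
```

```text
time: 36.75
tool_pos: [0.1744, 0.5002, 0.2012]
ee_rot: [-1.569, 0.003, 1.254]
wrist_force: [0.9, 0.5, 0.0]
width: 0.057
t 36.85 pose [177.2 498.6 201.7] rpy [-1.571  0.003  1.25 ] delta [ 2.2  1.7 -2.2] yaw 0.001 F [-0.6  1.  -0.1] w 57.0
```

View pics/cmp_t.png

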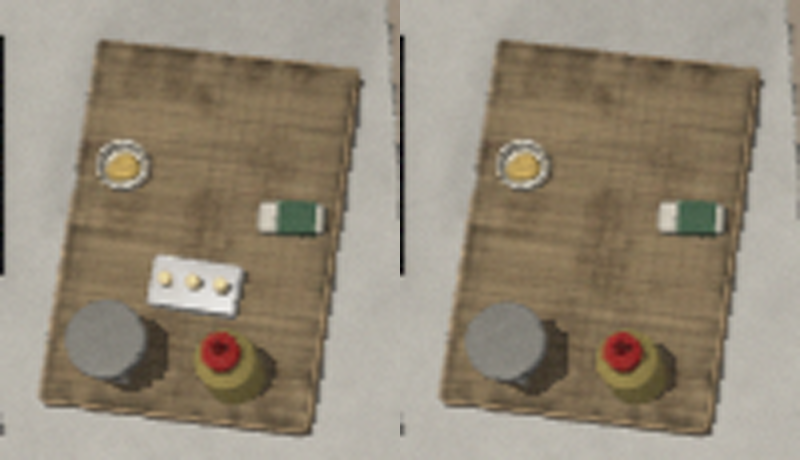

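View pics/cmp_s.png

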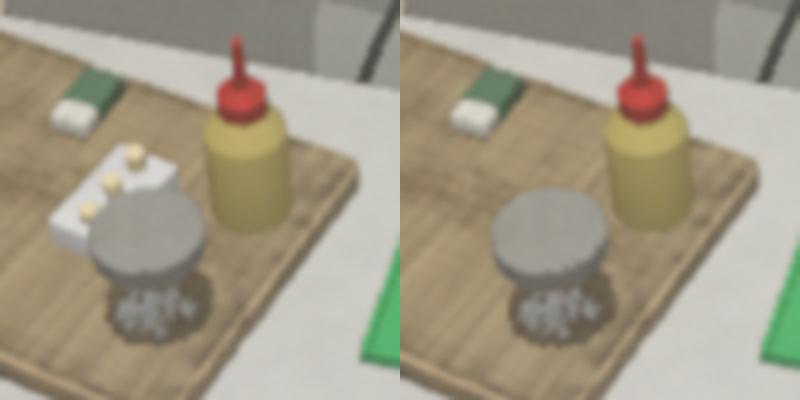

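View pics/t9.png

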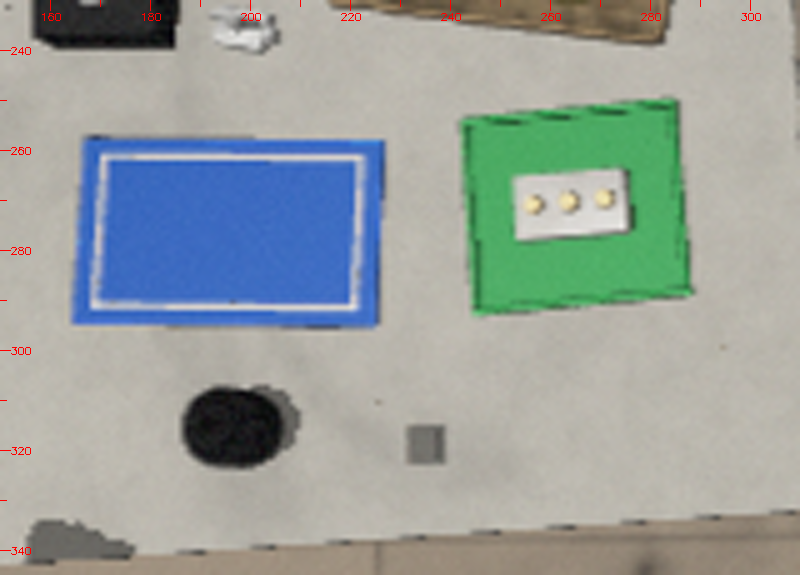

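Run:
```python
from h import *
T=snap("top"); f=lambda c:[(150+(x+.5)/5-.5,230+(y+.5)/5-.5) for x,y in c]
b=toworld(T,f([(513,176),(627,168),(629,231),(515,242)]),.020)*1000
s=toworld(T,f([(533,204),(569,202),(604,198)]),.031)*1000
t=toworld(T,f([(463,118),(677,98),(692,291),(475,313)]),.009)*1000
for q in(b,s,t): print(q.round(1)[:,:2].tolist(),q.mean(0).round(1))
def phase(cam,box):
    a,b=[cv2.cvtColor(cv2.imread(f"pics/{cam}{i}.png"),cv2.COLOR_BGR2GRAY)[box[1]:box[3],box[0]:box[2]].astype(np.float32) for i in(0,9)]
    return cv2.phaseCorrelate(a,b,cv2.createHanningWindow(a.shape[::-1],cv2.CV_32F))
print("jar",phase("top",(216,200,250,230)),"bottle",phase("top",(250,208,278,236)),"eraser",phase("top",(265,176,292,192)),"clip",phase("top",(188,228,210,244)))
```

```text
[[446.4, 205.3], [449.6, 148.2], [418.0, 147.1], [413.4, 204.0]] [431.9 176.2  20. ]
[[430.9, 193.5], [431.6, 175.7], [433.4, 158.4]] [432.  175.9  31. ]
[[477.9, 232.9], [486.4, 124.2], [388.8, 116.7], [379.2, 225.3]] [433.1 174.8   9. ]
jar ((0.15197968824282526, 0.14486528670345677), 0.9376640116726911) bottle ((0.6213083789055567, -0.18419162457192506), 1.105655895868937) eraser ((0.5366941157749849, 0.007437424516136382), 1.0020906560950809) clip ((0.06002373599183741, 0.02253880488953719), 1.002823781920597)
```

Run:
```python
from h import *
a,b=[cv2.imread(f"pics/top{i}.png").astype(int) for i in(0,9)]
for y in(180,183,186): print(a[y,266:290,1].tolist()); print(b[y,266:290,1].tolist())
a,b=[cv2.imread(f"pics/side{i}.png").astype(int) for i in(0,9)]
print(np.abs(a-b)[254:276,215:240].max(), np.abs(a-b)[254:276,215:240].mean(), np.abs(a-b)[330:350,200:240].mean())
print(robot.get_obs()["time"])
```

```text
[112, 109, 105, 100, 122, 133, 134, 132, 133, 111, 99, 98, 99, 99, 100, 101, 105, 99, 102, 105, 102, 102, 96, 113]
[112, 108, 108, 101, 125, 136, 134, 133, 135, 111, 98, 100, 102, 100, 98, 101, 104, 102, 104, 98, 104, 103, 94, 110]
[115, 114, 115, 136, 181, 197, 198, 192, 136, 98, 97, 95, 100, 97, 100, 98, 99, 96, 174, 143, 77, 84, 85, 112]
[115, 117, 114, 137, 183, 195, 196, 195, 136, 97, 99, 98, 98, 98, 98, 99, 98, 95, 174, 145, 77, 83, 83, 111]
[119, 118, 118, 147, 190, 201, 197, 180, 127, 98, 100, 99, 100, 100, 99, 99, 100, 118, 175, 130, 63, 80, 100, 90]
[118, 120, 119, 147, 191, 200, 198, 180, 126, 100, 99, 100, 99, 94, 100, 101, 99, 117, 176, 132, 63, 77, 102, 91]
18 0.990909090909091 0.9816666666666667
36.9
```

```bash
python3 -c "
from bench import robot
print(robot.close_job())"
```

```text
the job is handed in; nothing more can be done
None
```

The job is done in the order asked and handed in at about 37 s of the 118 s allowed. I set the jar and then the bottle upright on the mat, laid the block in the tray, then put both back on the board at their recorded grasp poses.

What the last pictures, taken with the arm away, showed:
- **Block:** flat and studs up in the tray, about 1–2 mm from the tray's centre. Its long side follows the tray's to within about 0.02 rad.
- **Jar and bottle:** upright where they started. Against the first top picture the jar moved about 0.2 px (under 0.5 mm) and the bottle about 0.6 px (roughly 1.5 mm); I did not correct this.
- **Eraser and clip:** unmoved. For the eraser, one image comparison suggested a 0.5 px shift. The raw pixels in both views were identical apart from noise, so I treated that reading as false.

The two cameras disagreed by 3–8 mm in y at the start. I settled it by comparing the seen fingertips with their known position in the side view. The gripped jar's known position then fitted the top view.

Wrist force readings stayed around 6 N or less.

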